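# Restock the double-latched wire store

## Task

Put every full wire reel that stands on the cork mat away in the blue wire store: slide its red bolt open, lift the lid a little until the catch stops it, push the hidden yellow catch fully aside and swing the lid right back. Some pockets are already taken under their flaps, so feel for the empty ones and stand one reel upright, right down on the floor, in each. Then shut the lid fully, slide the bolt all the way back and leave the wood block, cutters, tape, tray and screwdriver where they are.

Things in the scene. Friction and masses are not known exactly. Their poses are not given: they have to be found in the camera images.
- crate: blue wire store fixed to the table, 168 x 252 mm, flat deck 76 mm up. Origin on the table; x away from the robot, y to its left, z up. Body spans x -75..93, y -126..126. In the deck: six pockets 66 (x) by 60 (y) mm at x = -36 and 36, y = -86, 0, 86 mm, each under a grey flap. Robot's side: black latch ledge, x -135..-75, y -72..114, top z = 54 mm
- lid (a joint): angle of the grey hollow lid (rad): 0 shut, 1.7 right back; stays wherever left (0.5 N m friction, 0.3 kg). 168 (x) x 252 x 40 mm, walls 4 mm, 36 mm headroom over the deck; its bottom front edge is 168 mm from the hinge, front goes up. Top at crate z = 116 mm when shut. Steel tongues stick 20 mm out of its front at crate y -36..32. Held by the bolt; then, at about 0.12 rad, by the catch
- lid_hinge (a point): on the lid's hinge axis (along crate y), mid-length: crate x = 93, y = 0, z = 76.5 mm
- lid_handle (a point): middle of the black handle bar on the lid: round, 12 mm thick, 110 mm long along crate y, axis 25 mm above the lid's top, on two end posts. With the lid shut it is 138 mm from the hinge axis towards the robot and 65 mm above it; it turns with the lid
- bolt (a joint): primary latch, a sliding bolt (m): 0 shut over the lid's tongue, 0.074 fully open; starts within 0.006 of shut. Moves along crate +y (robot's left), 2 N friction, stays where left. Its aluminium plate (48 x 70 x 4 mm, underside at crate z = 84 mm) also hides the yellow catch until slid open
- bolt_knob (a point): centre of the top of the red bolt knob, an upright post 16 x 16 mm and 30 mm tall on the bolt plate; top at crate z = 118 mm
- catch (a joint): secondary catch (m): 0 holding the lid, 0.030 pushed fully aside. Moves along crate -y (robot's right), 1.5 N friction, stays where left. Cannot move while the lid is right down; free once the lid is lifted up against it. Left only part-way it blocks the lid from shutting, left fully aside it does not
- catch_tab (a point): centre of the top of the yellow catch tab, 12 (x) x 20 (y) mm, 28 mm tall, standing on the ledge, top at crate z = 83 mm; a steel plate runs 30 mm from its top edge towards the lid. Push it sideways on its left (+y) face
- pocket0 (a point): floor centre of pocket 0 (near row, right seen from the robot), 70 mm below the deck. Its flap (3 mm, 1 mm below deck level) is hinged at the far edge, sprung under 1 N. Pocket empty: flap swings down against the far wall, leaving 63 x 60 mm, so a reel stands best 2 mm nearer the robot. Taken (2 or 3 of the 6): flap stops hard on a short hidden reel within 10 mm
- pocket1 (a point): floor centre of pocket 1 (near row, middle seen from the robot), 70 mm below the deck. Its flap (3 mm, 1 mm below deck level) is hinged at the far edge, sprung under 1 N. Pocket empty: flap swings down against the far wall, leaving 63 x 60 mm, so a reel stands best 2 mm nearer the robot. Taken (2 or 3 of the 6): flap stops hard on a short hidden reel within 10 mm
- pocket2 (a point): floor centre of pocket 2 (near row, left seen from the robot), 70 mm below the deck. Its flap (3 mm, 1 mm below deck level) is hinged at the far edge, sprung under 1 N. Pocket empty: flap swings down against the far wall, leaving 63 x 60 mm, so a reel stands best 2 mm nearer the robot. Taken (2 or 3 of the 6): flap stops hard on a short hidden reel within 10 mm
- pocket3 (a point): floor centre of pocket 3 (far row, right seen from the robot), 70 mm below the deck. Its flap (3 mm, 1 mm below deck level) is hinged at the far edge, sprung under 1 N. Pocket empty: flap swings down against the far wall, leaving 63 x 60 mm, so a reel stands best 2 mm nearer the robot. Taken (2 or 3 of the 6): flap stops hard on a short hidden reel within 10 mm
- pocket4 (a point): floor centre of pocket 4 (far row, middle seen from the robot), 70 mm below the deck. Its flap (3 mm, 1 mm below deck level) is hinged at the far edge, sprung under 1 N. Pocket empty: flap swings down against the far wall, leaving 63 x 60 mm, so a reel stands best 2 mm nearer the robot. Taken (2 or 3 of the 6): flap stops hard on a short hidden reel within 10 mm
- pocket5 (a point): floor centre of pocket 5 (far row, left seen from the robot), 70 mm below the deck. Its flap (3 mm, 1 mm below deck level) is hinged at the far edge, sprung under 1 N. Pocket empty: flap swings down against the far wall, leaving 63 x 60 mm, so a reel stands best 2 mm nearer the robot. Taken (2 or 3 of the 6): flap stops hard on a short hidden reel within 10 mm
- reel0: full reel of silver wire with green ends, upright cylinder 54 mm across and 98 mm tall, about 0.3 kg, standing on the 3 mm cork mat; origin at the centre of its underside, z up. Absent (None) in some starts. Standing in a pocket it sticks out 28 mm above the deck
- reel1: full reel of copper wire with green ends, upright cylinder 54 mm across and 98 mm tall, about 0.3 kg, standing on the 3 mm cork mat; origin at the centre of its underside, z up. Absent (None) in some starts. Standing in a pocket it sticks out 28 mm above the deck
- reel2: full reel of red wire with green ends, upright cylinder 54 mm across and 98 mm tall, about 0.3 kg, standing on the 3 mm cork mat; origin at the centre of its underside, z up. Absent (None) in some starts. Standing in a pocket it sticks out 28 mm above the deck
- reel3: full reel of silver wire with green ends, upright cylinder 54 mm across and 98 mm tall, about 0.3 kg, standing on the 3 mm cork mat; origin at the centre of its underside, z up. Absent (None) in some starts. Standing in a pocket it sticks out 28 mm above the deck
- woodblock: wood block, 45 x 110 x 30 mm, lying loose on the table or mat; origin under it (bystander)
- cutters: side cutters, about 150 x 70 x 16 mm, red and blue handles, lying loose on the table or mat; origin under it (bystander)
- tape: roll of tape, 90 mm across, 25 mm tall, lying loose on the table or mat; origin under it (bystander)
- tray: green tray, 110 x 150 x 45 mm, open, lying loose on the table or mat; origin under it (bystander)
- driver: screwdriver, 180 mm long, blue handle, lying loose on the table or mat; origin under it (bystander)

How it is judged:
On the way, in this order (a step that is already met when the one before it is completed fails the run):
1. the bolt is slid open (value of joint bolt above 0.068 m), for 0.1 s.
2. the lid is lifted a little, against the catch (value of joint lid above 0.07 rad and value of joint catch below 0.01 m), for 0.1 s.
3. the catch is pushed fully aside, the lid still low (value of joint catch above 0.026 m and value of joint lid below 0.3 rad), for 0.1 s.
4. the lid is swung back (value of joint lid above 1.3 rad), for 0.1 s.
5. every reel stands on the floor of a pocket (((horizontal distance between reel0 and pocket0 below 0.012 m and z of reel0 in the frame of pocket0 below 0.006 m) or (horizontal distance between reel0 and pocket1 below 0.012 m and z of reel0 in the frame of pocket1 below 0.006 m) or (horizontal distance between reel0 and pocket2 below 0.012 m and z of reel0 in the frame of pocket2 below 0.006 m) or (horizontal distance between reel0 and pocket3 below 0.012 m and z of reel0 in the frame of pocket3 below 0.006 m) or (horizontal distance between reel0 and pocket4 below 0.012 m and z of reel0 in the frame of pocket4 below 0.006 m) or (horizontal distance between reel0 and pocket5 below 0.012 m and z of reel0 in the frame of pocket5 below 0.006 m)) and ((horizontal distance between reel1 and pocket0 below 0.012 m and z of reel1 in the frame of pocket0 below 0.006 m) or (horizontal distance between reel1 and pocket1 below 0.012 m and z of reel1 in the frame of pocket1 below 0.006 m) or (horizontal distance between reel1 and pocket2 below 0.012 m and z of reel1 in the frame of pocket2 below 0.006 m) or (horizontal distance between reel1 and pocket3 below 0.012 m and z of reel1 in the frame of pocket3 below 0.006 m) or (horizontal distance between reel1 and pocket4 below 0.012 m and z of reel1 in the frame of pocket4 below 0.006 m) or (horizontal distance between reel1 and pocket5 below 0.012 m and z of reel1 in the frame of pocket5 below 0.006 m)) and ((horizontal distance between reel2 and pocket0 below 0.012 m and z of reel2 in the frame of pocket0 below 0.006 m) or (horizontal distance between reel2 and pocket1 below 0.012 m and z of reel2 in the frame of pocket1 below 0.006 m) or (horizontal distance between reel2 and pocket2 below 0.012 m and z of reel2 in the frame of pocket2 below 0.006 m) or (horizontal distance between reel2 and pocket3 below 0.012 m and z of reel2 in the frame of pocket3 below 0.006 m) or (horizontal distance between reel2 and pocket4 below 0.012 m and z of reel2 in the frame of pocket4 below 0.006 m) or (horizontal distance between reel2 and pocket5 below 0.012 m and z of reel2 in the frame of pocket5 below 0.006 m)) and ((horizontal distance between reel3 and pocket0 below 0.012 m and z of reel3 in the frame of pocket0 below 0.006 m) or (horizontal distance between reel3 and pocket1 below 0.012 m and z of reel3 in the frame of pocket1 below 0.006 m) or (horizontal distance between reel3 and pocket2 below 0.012 m and z of reel3 in the frame of pocket2 below 0.006 m) or (horizontal distance between reel3 and pocket3 below 0.012 m and z of reel3 in the frame of pocket3 below 0.006 m) or (horizontal distance between reel3 and pocket4 below 0.012 m and z of reel3 in the frame of pocket4 below 0.006 m) or (horizontal distance between reel3 and pocket5 below 0.012 m and z of reel3 in the frame of pocket5 below 0.006 m))), for 0.2 s.
6. the lid is shut (value of joint lid below 0.03 rad), for 0.1 s.
7. the bolt is back over the lid's tongue (value of joint bolt below 0.012 m), for 0.1 s.
At the end, for the whole second after the job is handed in: every reel present stands upright (within 0.2 rad) and at rest in a pocket, its foot within 6 mm of the pocket's floor and within 12 mm of its centre; the lid is shut (under 0.03 rad) and the bolt back (under 12 mm) (all of step 5 and angle between each of reel0, reel1, reel2, reel3's own z axis and vertical below 0.2 rad and linear speed of each of reel0, reel1, reel2, reel3 below 0.02 m/s and value of joint lid below 0.03 rad and value of joint bolt below 0.012 m); the robot touches nothing.
It fails at once if the wood block is shoved more than 4 cm (distance of woodblock from where it was at the start of the episode above 0.04 m).
It fails at once if the side cutters is shoved more than 4 cm (distance of cutters from where it was at the start of the episode above 0.04 m).
It fails at once if the roll of tape is shoved more than 4 cm (distance of tape from where it was at the start of the episode above 0.04 m).
It fails at once if the green tray is shoved more than 4 cm (distance of tray from where it was at the start of the episode above 0.04 m).
It fails at once if the screwdriver is shoved more than 4 cm (distance of driver from where it was at the start of the episode above 0.04 m).
Of stock0, stock1, stock2, stock3, stock4, stock5 only 2 to 3 are there at a start; the rules pass over those that are not, and their reading is None.
Of reel0, reel1, reel2, reel3 only 2 to 3 are there at a start; the rules pass over those that are not, and their reading is None.
At some moment in a run one of reel0, reel1, reel2, reel3 may be knocked a few centimetres aside while the robot is not near it.
It also fails if it takes over 210 s, if anything falls off the work surface, if the arm or the gripper's body presses on something with over 40 N, if the wrist force passes 120 N, or if a joint passes its speed limit or range.

## Robot

A 6-joint arm with a two-finger parallel gripper is mounted at the origin on the work surface. World frame = base frame: x ahead of the robot, y to its left, z up, the work surface at z = 0. Lengths are in m, angles in rad, forces in N, time in s.
With the tool pointing down it reaches from about 0.325 to 0.775 m from the base axis. Payload 5.5 kg.
Tool frame: the origin (TCP) lies at the very end of the fingers, on their centre line; the grasp point (between the pads) lies 19 mm behind it; z points along the fingers, y is the direction in which the jaws open and shut (so a half turn about z gives the same grasp; the last joint's range is limited). The gripper opens to 85 mm and grips with 20 to 120 N. Pads are 22 mm wide; open, the fingers measure 114 mm over their backs; the gripper's body (76 mm by 85 mm) begins 54 mm behind the grasp point. The pads swing forward as they close: fully open they stand 13 mm farther back than shut.
Start: joints at [-1.317, 0.091, 1.231, -0, 1.82, -0.057], TCP at [0.183, -0.571, 0.231] pointing down, gripper open.
Joint ranges: [-2.87, 2.87], [-0.86, 2.18], [0.17, 2.46], [-1.51, 4.65], [0.06, 2.69], [-2.65, 2.65]. Speed limits (rad/s): [2.57, 2.57, 3.01, 3.14, 3.14, 3.14].

## Interface

Orientations are given as [roll, pitch, yaw] about the fixed x, y, z axes, in that order (R = Rz(yaw) Ry(pitch) Rx(roll)).
In Python, from bench import bot, imaging, regions_of gives the robot as it stands. The module is installed in compiled form; this text tells all that it offers.
- The arm moves only by the tool move_arm, never from a script. Its argument "series" is a list of rows, each an object of numbers: "rx", "ry", "rz": the turn, a rotation vector about the world's x, y, z in degrees; "tx", "ty", "tz": the shift along the world's x, y, z in units of 30 mm (1.0 is 30 mm); "jaw": the gripper's target within -1 to 1 (shut at 1, half-way at 0, fully open at -1). A call has exactly 5 rows; each row shifts and turns the commanded pose from where the row before left it; what a row does not reach is not made up. A row lasts 1/8 s, in which the tool goes at most 62.5 mm and 10.7 degrees, less where a joint would pass 70% of its speed; a pose out of reach is approached as far as the arm can. A call is refused whole if a number of a shift passes 1 or a number of a turn 10.7, either way. A call with a gripper value outside its range is refused whole. The fingers move at their own pace and stop on an object; "grip_force" is the grip in N (left out, the last holds). Time passes only in rows, so rows that do not move let the fingers close, or fill a call up. It gives the time, the measured TCP pose, the force and the opening at its end, in the units of the state.
- bot.read_state(): the state, without advancing time (a new reading comes with each control period).
- imaging.get_image(name): name is "scene" or "top" or "wrist"; returns a dict with "image" (400x640x3 uint8, blue, green, red), "fx", "fy", "cx", "cy" (pixels), "R" (3x3) and "t" (3): a world point X has camera coordinates R X + t. Camera axes: x right, y down, z forward; pixel columns grow to the right and rows downward; lengths in m; the calibration is good to about 2 mm. A picture is of the moment at which its call begins. There is no depth.
- bot.job_done(): hands the job in, once; it reports no verdict.
Trained networks look in a picture, given as the dict that the camera call returned (one of the last four; its "shot" number tells which), for a name from the list of things; names that differ only in an ending like _2 or _b are one class to them, and where a whole thing is asked for, a point or a joint stands for the part that bears it (a point fixed in the world has none). Each returns a list of dicts, best first, with "conf" (0 to 1); they miss things now and then, are a little off and sometimes report something else, mostly with a low value. They report only what shows in the picture. A call takes as long as a camera call.
- regions_of(target, picture): "pixels" (400x640 bool, what is visible of it) and "rect" ([left, top, right, bottom] in pixels, round what is visible of it).
The state is a dict: "time_s": time; "joint_pos": joint angles; "qd": joint speeds; "effort": joint torques, N m; "eef_pos": TCP position; "ee_rot": TCP orientation; "contact_force": force on the tool from outside, world axes, zero at the start; "torque": the same for the moment, N m; "width": opening from 0.0 (shut) to 1.0 (fully open).
Only numpy, scipy, OpenCV 4.12 (cv2) and the standard library are available. Lean on these libraries where they do the work, as an engineer would, in place of code of your own. Each camera call takes 0.05 s, during which the arm holds its last target. There are 200 camera calls.

## Working session

There is one attempt and no reset: what is moved stays moved. The work goes in short steps, Python scripts to look and compute and a tool call to move; the robot and the scene stay as the last step left them, time stands still between calls to the robot, and variables do not carry over. Pictures are saved under pics/ and viewed, about 12 in all and at most 16, crops included, and the job is handed in when it is done.

Besides the shell and the picture viewer there is one more tool, called by a JSON object that holds its "fn" and its "kwargs". move_arm: Moves the arm, as the interface text tells. Its arguments: {"type":"object","properties":{"series":{"type":"array"},"grip_force":{"type":"number"}},"required":["series"]}

```bash
mkdir -p pics
cat > h.py <<'E'
import numpy as np, cv2
from bench import bot, imaging, regions_of
def ray(p,u,v):
    d=np.array([(u-p['cx'])/p['fx'],(v-p['cy'])/p['fy'],1.]); return -p['R'].T@p['t'], p['R'].T@d
def atz(p,u,v,z):
    o,d=ray(p,u,v); return o+d*(z-o[2])/d[2]
def proj(p,X):
    c=p['R']@np.array(X)+p['t']; return np.array([p['fx']*c[0]/c[2]+p['cx'],p['fy']*c[1]/c[2]+p['cy']])
def tri(obs):
    A=np.zeros((3,3));b=np.zeros(3)
    for p,u,v in obs:
        o,d=ray(p,u,v); d=d/np.linalg.norm(d); M=np.eye(3)-np.outer(d,d); A+=M;b+=M@o
    return np.linalg.solve(A,b)
def st():
    s=bot.read_state(); print({k:np.round(s[k],3) for k in('time_s','eef_pos','ee_rot','contact_force','width','joint_pos')})
E
python3 - <<'E'
from h import *
st()
P={n:imaging.get_image(n) for n in('scene','top')}
for n,p in P.items():
    cv2.imwrite(f'pics/{n}0.png',p['image']); print(n,p['image'].shape,p['fx'],np.round(-p['R'].T@p['t'],3),np.round(p['R'],2).tolist())
    for t in ['crate','lid','lid_handle','bolt','bolt_knob','catch_tab','reel0','reel1','reel2','woodblock','cutters','tape','tray','driver']:
        for r in regions_of(t,p)[:4]:
            if r['conf']>.3:
                ys,xs=np.nonzero(r['pixels']); print(n,t,round(r['conf'],2),np.round(r['rect']),len(xs),xs.mean().round(1),ys.mean().round(1))
E
```

```text
{'time_s': np.float64(0.0), 'eef_pos': array([ 0.183, -0.571,  0.23 ]), 'ee_rot': array([-3.14 , -0.   ,  0.311]), 'contact_force': array([-0.309,  0.694,  0.87 ]), 'width': np.float64(1.001), 'joint_pos': array([-1.317,  0.092,  1.232, -0.   ,  1.82 , -0.057])}
scene (400, 640, 3) 520.8269872470966 [1.63  0.089 1.082] [[-0.1, 1.0, -0.01], [0.65, 0.05, -0.76], [-0.75, -0.08, -0.65]]
scene crate 0.9 [251. 170. 348. 253.] 6502 298.4 213.1
scene lid 0.9 [250. 179. 347. 232.] 4627 298.4 204.2
scene lid_handle 0.62 [248. 177. 344. 233.] 4652 298.7 204.1
scene bolt 0.58 [300. 170. 305. 176.] 32 303.4 174.7
scene reel0 0.82 [437. 213. 461. 248.] 706 447.5 229.3
scene reel0 0.57 [386. 217. 409. 256.] 699 397.1 235.9
scene reel0 0.43 [191. 196. 207. 229.] 220 200.3 210.4
scene reel1 0.82 [437. 213. 461. 248.] 706 447.5 229.3
scene reel1 0.57 [386. 217. 409. 256.] 699 397.1 235.9
scene reel1 0.43 [191. 196. 207. 229.] 220 200.3 210.4
scene reel2 0.82 [437. 213. 461. 248.] 706 447.5 229.3
scene reel2 0.57 [386. 217. 409. 256.] 699 397.1 235.9
scene reel2 0.43 [191. 196. 207. 229.] 220 200.3 210
[... 886 characters left out ...]
p bolt_knob 0.74 [323. 226. 343. 246.] 412 332.5 235.8
top catch_tab 0.47 [157. 148. 186. 175.] 369 172.4 162.3
top reel0 0.87 [236. 165. 255. 186.] 297 243.0 178.1
top reel0 0.65 [187. 180. 208. 201.] 356 197.6 191.0
top reel1 0.87 [236. 165. 255. 186.] 297 243.0 178.1
top reel1 0.65 [187. 180. 208. 201.] 356 197.6 191.0
top reel2 0.87 [236. 165. 255. 186.] 297 243.0 178.1
top reel2 0.65 [187. 180. 208. 201.] 356 197.6 191.0
top woodblock 0.83 [221. 140. 262. 162.] 558 241.0 150.8
top cutters 0.94 [176. 235. 225. 261.] 435 201.2 249.0
top tape 0.81 [158. 149. 188. 175.] 276 172.4 161.9
top tray 0.88 [430. 232. 482. 270.] 1813 454.1 251.1
top driver 0.74 [426. 187. 437. 228.] 201 429.0 211.4
```

Run:
```python
from h import *
a=cv2.imread('pics/top0.png')[120:290,140:500]; b=cv2.imread('pics/scene0.png')[150:300,140:520]
a=cv2.resize(a,(760,359),interpolation=3); b=cv2.resize(b,(608,240),interpolation=3)
b=cv2.copyMakeBorder(b,0,0,0,152,0)
cv2.imwrite('pics/c0.png',np.vstack([a,b]))
```

```text
(no output)
```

View pics/c0.png

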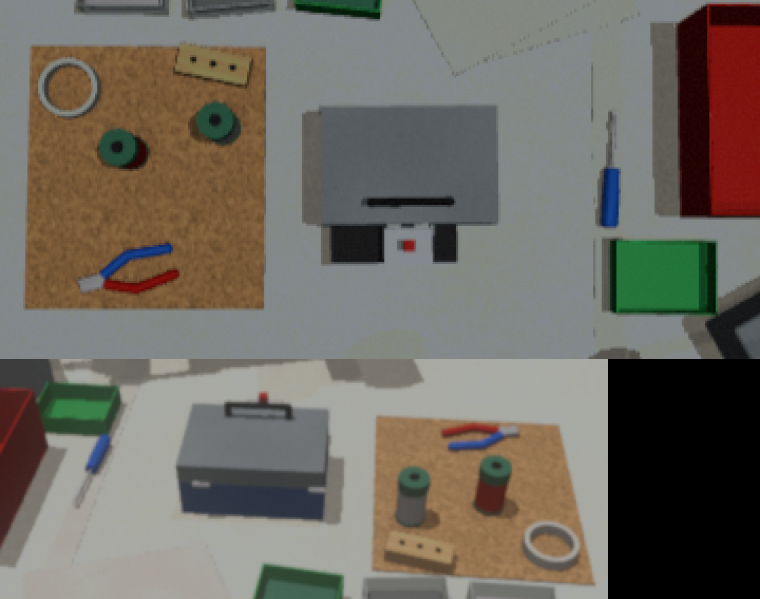

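Run:
```python
from h import *
T=imaging.get_image('top'); S=imaging.get_image('scene')
def hsv(p,lo,hi,box):
    h=cv2.cvtColor(p['image'],cv2.COLOR_BGR2HSV); m=cv2.inRange(h,lo,hi); k=np.zeros_like(m); l,t,r,b=box; k[t:b,l:r]=m[t:b,l:r]; return k
r=regions_of('crate',T)[0]['pixels'].astype(np.uint8)
rl=max(regions_of('lid',T),key=lambda q:q['pixels'].sum())['pixels'].astype(np.uint8)
for m,z in((rl,.116),):
    box=cv2.boxPoints(cv2.minAreaRect(cv2.findNonZero(m)))
    W=np.array([atz(T,u,v,z) for u,v in box]); print(box.round(1).tolist(),W.round(4).tolist(),W.mean(0))
    print([np.linalg.norm(W[i]-W[(i+1)%4]).round(4) for i in range(4)])
# knob red
kT=hsv(T,(0,120,80),(10,255,255),(320,225,350,250))|hsv(T,(170,120,80),(180,255,255),(320,225,350,250))
kS=hsv(S,(0,120,80),(10,255,255),(290,160,320,182))|hsv(S,(170,120,80),(180,255,255),(290,160,320,182))
c=[np.argwhere(k>0)[:,::-1] for k in(kT,kS)]
print('knob',[ (len(q),q.mean(0).round(1),q.min(0),q.max(0)) for q in c]); 
print('knob tri',tri([(T,*c[0].mean(0)),(S,*c[1].mean(0))]), atz(T,*c[0].mean(0),.118))
for nm,bt,bs in(('silver',(230,160,262,192),(380,215,415,235)),('red',(180,175,215,205),(433,210,465,227))):
    gt=np.argwhere(hsv(T,(60,60,20),(95,255,255),bt)>0)[:,::-1]; gs=np.argwhere(hsv(S,(60,60,20),(95,255,255),bs)>0)[:,::-1]
    a=(gt.min(0)+gt.max(0))/2; b=(gs.min(0)+gs.max(0))/2
    print(nm,gt.min(0),gt.max(0),len(gt),gs.min(0),gs.max(0),atz(T,*a,.101),atz(T,*gt.mean(0),.101),'tri',tri([(T,*a),(S,*b)]))
# handle dark bar
g=cv2.cvtColor(T['image'],cv2.COLOR_BGR2GRAY); m=np.zeros_like(g); m[205:222,300:365]=(g[205:222,300:365]<60)*255
h=np.argwhere(m>0)[:,::-1]; print('handle',h.min(0),h.max(0),atz(T,*h.mean(0),.141), cv2.minAreaRect(h.astype(np.float32)))
```

```text
Traceback (most recent call last):
ValueError: max() iterable argument is empty
```

Run:
```python
from h import *
T=imaging.get_image('top'); S=imaging.get_image('scene')
def hsv(p,lo,hi,box):
    h=cv2.cvtColor(p['image'],cv2.COLOR_BGR2HSV); m=cv2.inRange(h,lo,hi); k=np.zeros_like(m); l,t,r,b=box; k[t:b,l:r]=m[t:b,l:r]; return k
c=[q for t in('lid','lid_handle','lid_hinge') for q in regions_of(t,T) if q['pixels'].sum()>3000]
for q in c[:2]:
    box=cv2.boxPoints(cv2.minAreaRect(cv2.findNonZero(q['pixels'].astype(np.uint8))))
    W=np.array([atz(T,u,v,.116) for u,v in box]); print(box.round(1).tolist(),W.round(4).tolist(),W.mean(0))
    print([np.linalg.norm(W[i]-W[(i+1)%4]).round(4) for i in range(4)])
kT=hsv(T,(0,120,80),(10,255,255),(320,225,350,250))|hsv(T,(170,120,80),(180,255,255),(320,225,350,250))
kS=hsv(S,(0,120,80),(10,255,255),(290,160,320,182))|hsv(S,(170,120,80),(180,255,255),(290,160,320,182))
c=[np.argwhere(k>0)[:,::-1] for k in(kT,kS)]
print('knob',[ (len(q),q.mean(0).round(1),q.min(0),q.max(0)) for q in c]); 
print('knob tri',tri([(T,*c[0].mean(0)),(S,*c[1].mean(0))]), atz(T,*c[0].mean(0),.118))
for nm,bt,bs in(('silver',(230,160,262,192),(380,215,415,235)),('red',(180,175,215,205),(433,210,465,227))):
    gt=np.argwhere(hsv(T,(60,60,20),(95,255,255),bt)>0)[:,::-1]; gs=np.argwhere(hsv(S,(60,60,20),(95,255,255),bs)>0)[:,::-1]
    a=(gt.min(0)+gt.max(0))/2; b=(gs.min(0)+gs.max(0))/2
    print(nm,gt.min(0),gt.max(0),len(gt),gs.min(0),gs.max(0),atz(T,*a,.101),atz(T,*gt.mean(0),.101),'tri',tri([(T,*a),(S,*b)]))
g=cv2.cvtColor(T['image'],cv2.COLOR_BGR2GRAY); m=np.zeros_like(g); m[205:222,300:365]=(g[205:222,300:365]<60)*255
h=np.argwhere(m>0)[:,::-1]; print('handle',h.min(0),h.max(0),atz(T,*h.mean(0),.141), cv2.minAreaRect(h.astype(np.float32)))
```

```text
[[291.0, 170.0], [375.0, 170.0], [375.0, 227.0], [291.0, 227.0]] [[0.621, 0.0374, 0.116], [0.6222, -0.2158, 0.116], [0.4504, -0.2149, 0.116], [0.4497, 0.0364, 0.116]] [ 0.53585718 -0.08924208  0.116     ]
[np.float64(0.2532), np.float64(0.1718), np.float64(0.2513), np.float64(0.1713)]
[[291.6000061035156, 171.0], [374.79998779296875, 169.39999389648438], [375.8999938964844, 226.0], [292.79998779296875, 227.6999969482422]] [[0.6179, 0.0355, 0.116], [0.6241, -0.2153, 0.116], [0.4533, -0.2177, 0.116], [0.4477, 0.0311, 0.116]] [ 0.53573037 -0.09159137  0.116     ]
[np.float64(0.2508), np.float64(0.1708), np.float64(0.2489), np.float64(0.1703)]
knob [(24, array([333.1, 235.9]), array([331, 234]), array([335, 238])), (15, array([304.4, 173.4]), array([303, 172]), array([306, 175]))]
knob tri [ 0.42335118 -0.08828475  0.10926678] [ 0.42349237 -0.08923985  0.118     ]
silver [233 169] [253 187] 241 [390 218] [407 230] [0.59796918 0.18311774 0.101     ] [0.60032337 0.18558077 0.101     ] tri [0.59910606 0.18774537 0.0909861 ]
red [187 181] [204 198] 232 [441 211] [458 224] [0.56241331 0.32590056 0.101     ] [0.56193149 0.32539862 0.101     ] tri [0.56323157 0.32907665 0.09267394]
handle [312 213] [354 217] [ 0.48434368 -0.08608632  0.141     ] ((333.0, 215.0), (4.0, 42.0), 90.0)
```

{"fn": "move_arm", "kwargs": {"series": [{"tx": 0.4,"ty": 0.8,"tz": 0.1,"rz": 3.6},{"tx": 0.4,"ty": 0.8,"tz": 0.1,"rz": 3.6},{"tx": 0.4,"ty": 0.8,"tz": 0.1,"rz": 3.6},{"tx": 0.4,"ty": 0.8,"tz": 0.1,"rz": 3.6},{"tx": 0.4,"ty": 0.8,"tz": 0.1,"rz": 3.6}]}}

```text
invalid input
```

{"fn": "move_arm", "kwargs": {"series": [{"tx": 0.4,"ty": 0.8,"tz": 0.1,"rz": 3.6,"jaw": 1},{"tx": 0.4,"ty": 0.8,"tz": 0.1,"rz": 3.6,"jaw": 1},{"tx": 0.4,"ty": 0.8,"tz": 0.1,"rz": 3.6,"jaw": 1},{"tx": 0.4,"ty": 0.8,"tz": 0.1,"rz": 3.6,"jaw": 1},{"tx": 0.4,"ty": 0.8,"tz": 0.1,"rz": 3.6,"jaw": 1}]}}

```text
invalid input
```

{"fn": "move_arm", "kwargs": {"series": [{"tx": 0.3,"ty": 0.8,"tz": 0.1,"rz": 3.6,"jaw": 1},{"tx": 0.3,"ty": 0.8,"tz": 0.1,"rz": 3.6,"jaw": 1},{"tx": 0.3,"ty": 0.8,"tz": 0.1,"rz": 3.6,"jaw": 1},{"tx": 0.3,"ty": 0.8,"tz": 0.1,"rz": 3.6,"jaw": 1},{"tx": 0.3,"ty": 0.8,"tz": 0.1,"rz": 3.6,"jaw": 1}]}}

```text
invalid input
```

{"fn": "move_arm", "kwargs": {"series": [{"ty": 0.8,"tz": 0.1,"rz": 3.6,"jaw": 1},{"ty": 0.8,"tz": 0.1,"rz": 3.6,"jaw": 1},{"ty": 0.8,"tz": 0.1,"rz": 3.6,"jaw": 1},{"ty": 0.8,"tz": 0.1,"rz": 3.6,"jaw": 1},{"ty": 0.8,"tz": 0.1,"rz": 3.6,"jaw": 1}]}}

```text
invalid input
```

Run:
```python
from h import *
st(); p=imaging.get_image('wrist'); cv2.imwrite('pics/w1.png',p['image']); print(p['fx'],np.round(-p['R'].T@p['t'],3),np.round(p['R'],2).tolist())
```

```text
{'time_s': np.float64(1.95), 'eef_pos': array([ 0.183, -0.571,  0.231]), 'ee_rot': array([-3.142,  0.   ,  0.311]), 'contact_force': array([-0.142, -0.086, -1.045]), 'width': np.float64(1.003), 'joint_pos': array([-1.317,  0.091,  1.231, -0.   ,  1.82 , -0.057])}
347.781804949611 [ 0.258 -0.547  0.374] [[0.31, -0.95, 0.0], [-0.91, -0.29, 0.31], [-0.29, -0.1, -0.95]]
```

View pics/w1.png

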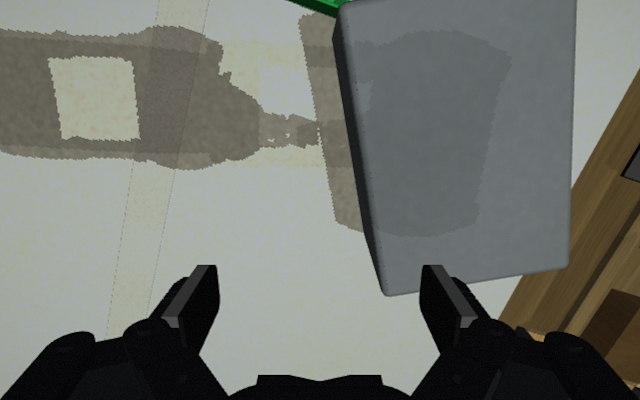

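{"fn": "move_arm", "kwargs": {"series": [{"rx": 0,"ry": 0,"rz": 3.6,"tx": 0.4,"ty": 0.8,"tz": 0.1,"jaw": 1},{"rx": 0,"ry": 0,"rz": 3.6,"tx": 0.4,"ty": 0.8,"tz": 0.1,"jaw": 1},{"rx": 0,"ry": 0,"rz": 3.6,"tx": 0.4,"ty": 0.8,"tz": 0.1,"jaw": 1},{"rx": 0,"ry": 0,"rz": 3.6,"tx": 0.4,"ty": 0.8,"tz": 0.1,"jaw": 1},{"rx": 0,"ry": 0,"rz": 3.6,"tx": 0.4,"ty": 0.8,"tz": 0.1,"jaw": 1}]}}

```text
time_s: 2.62
eef_pos: [0.2438, -0.4505, 0.2465]
ee_rot: [3.141, -0.0, 0.627]
contact_force: [-0.2, 0.6, 0.3]
width: -0.003
```

{"fn": "move_arm", "kwargs": {"series": [{"rx": 0,"ry": 0,"rz": 3.6,"tx": 0.4,"ty": 0.8,"tz": 0.1,"jaw": 1},{"rx": 0,"ry": 0,"rz": 3.6,"tx": 0.4,"ty": 0.8,"tz": 0.1,"jaw": 1},{"rx": 0,"ry": 0,"rz": 3.6,"tx": 0.4,"ty": 0.8,"tz": 0.1,"jaw": 1},{"rx": 0,"ry": 0,"rz": 3.6,"tx": 0.4,"ty": 0.8,"tz": 0.1,"jaw": 1},{"rx": 0,"ry": 0,"rz": 3.6,"tx": 0.4,"ty": 0.8,"tz": 0.1,"jaw": 1}]}}

```text
time_s: 3.25
eef_pos: [0.3038, -0.3304, 0.2615]
ee_rot: [3.141, 0.0, 0.941]
contact_force: [1.0, 0.1, 0.2]
width: -0.001
```

{"fn": "move_arm", "kwargs": {"series": [{"rx": 0,"ry": 0,"rz": 3.6,"tx": 0.4,"ty": 0.8,"tz": 0.1,"jaw": 1},{"rx": 0,"ry": 0,"rz": 3.6,"tx": 0.4,"ty": 0.8,"tz": 0.1,"jaw": 1},{"rx": 0,"ry": 0,"rz": 3.6,"tx": 0.4,"ty": 0.8,"tz": 0.1,"jaw": 1},{"rx": 0,"ry": 0,"rz": 3.6,"tx": 0.4,"ty": 0.8,"tz": 0.1,"jaw": 1},{"rx": 0,"ry": 0,"rz": 3.6,"tx": 0.4,"ty": 0.8,"tz": 0.1,"jaw": 1}]}}

```text
time_s: 3.88
eef_pos: [0.3638, -0.2104, 0.2766]
ee_rot: [3.141, 0.0, 1.255]
contact_force: [-0.6, -0.3, -0.2]
width: 0.001
```

{"fn": "move_arm", "kwargs": {"series": [{"rx": 0,"ry": 0,"rz": 3.6,"tx": 0.2,"ty": 0.3,"tz": 0.1,"jaw": 1},{"rx": 0,"ry": 0,"rz": 3.6,"tx": 0.2,"ty": 0.3,"tz": 0.1,"jaw": 1},{"rx": 0,"ry": 0,"rz": 3.6,"tx": 0.2,"ty": 0.3,"tz": 0.1,"jaw": 1},{"rx": 0,"ry": 0,"rz": 3.6,"tx": 0.2,"ty": 0.3,"tz": 0.1,"jaw": 1},{"rx": 0,"ry": 0,"rz": 3.6,"tx": 0.2,"ty": 0.3,"tz": 0.1,"jaw": 1}]}}

```text
time_s: 4.5
eef_pos: [0.3938, -0.1659, 0.2914]
ee_rot: [-3.141, -0.0, 1.571]
contact_force: [0.1, -0.1, -0.0]
width: 0.0
```

Run:
```python
from h import *
st(); p=imaging.get_image('wrist'); cv2.imwrite('pics/w2.png',p['image']); print(p['fx'],np.round(-p['R'].T@p['t'],3),np.round(p['R'],2).tolist())
np.savez('w2.npz',**{k:p[k] for k in('R','t','fx','fy','cx','cy')})
for t in ['bolt_knob','lid_handle','lid']:
    for r in regions_of(t,p)[:2]: print(t,round(r['conf'],2),np.round(r['rect']))
```

```text
{'time_s': np.float64(4.5), 'eef_pos': array([ 0.394, -0.166,  0.291]), 'ee_rot': array([-3.141, -0.   ,  1.571]), 'contact_force': array([ 0.138, -0.078, -0.02 ]), 'width': np.float64(0.0), 'joint_pos': array([-0.478, -0.348,  1.525, -0.   ,  1.964, -0.479])}
347.781804949611 [ 0.394 -0.087  0.434] [[1.0, 0.0, -0.0], [0.0, -0.95, 0.31], [-0.0, -0.31, -0.95]]
bolt_knob 0.68 [327.  54. 381. 127.]
lid_handle 0.81 [376.   0. 604. 227.]
lid 0.98 [378.   4. 604. 226.]
```

View pics/w2.png

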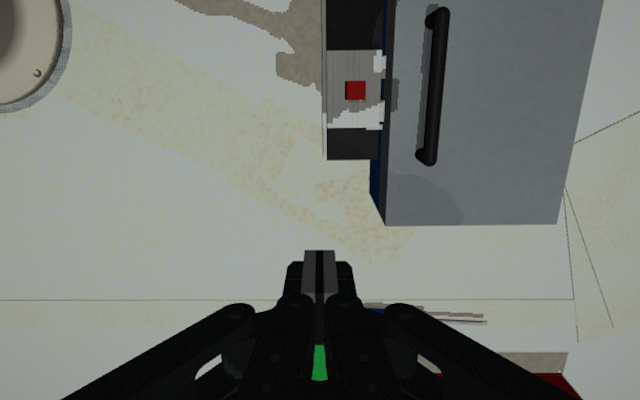

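Run:
```python
from h import *
p=dict(np.load('w2.npz'))
im=cv2.imread('pics/w2.png'); h=cv2.cvtColor(im,cv2.COLOR_BGR2HSV)
m=cv2.inRange(h,(0,150,90),(8,255,255))|cv2.inRange(h,(172,150,90),(180,255,255)); m[:60]=0;m[130:]=0;m[:,:320]=0;m[:,385:]=0
q=np.argwhere(m>0)[:,::-1]; print(q.min(0),q.max(0),'knob',[atz(p,*c,.118).round(4) for c in(q.mean(0),q.min(0),q.max(0))])
for u,v,z in((386,225,.116),(558,222,.116),(396,0,.116),(603,0,.116),(437,12,.147),(427,160,.147),(327,160,.054),(325,10,.054)): print(u,v,atz(p,u,v,z).round(4))
```

```text
[348  81] [364  99] knob [array([ 0.4254, -0.0888,  0.118 ]), array([ 0.4183, -0.0814,  0.118 ]), array([ 0.4327, -0.0963,  0.118 ])]
386 225 [ 0.4594 -0.2155  0.116 ]
558 222 [ 0.628  -0.2121  0.116 ]
396 0 [ 0.4557 -0.0192  0.116 ]
603 0 [ 0.6235 -0.0191  0.116 ]
437 12 [ 0.4805 -0.0336  0.147 ]
427 160 [ 0.4838 -0.1444  0.147 ]
327 160 [ 0.4022 -0.1632  0.054 ]
325 10 [ 0.3991 -0.0148  0.054 ]
```

{"fn": "move_arm", "kwargs": {"series": [{"rx": 0,"ry": 0,"rz": 0,"tx": 0.3,"ty": 0.35,"tz": -0.8,"jaw": 1},{"rx": 0,"ry": 0,"rz": 0,"tx": 0.3,"ty": 0.35,"tz": -0.8,"jaw": 1},{"rx": 0,"ry": 0,"rz": 0,"tx": 0.3,"ty": 0.35,"tz": -0.8,"jaw": 1},{"rx": 0,"ry": 0,"rz": 0,"tx": 0.15,"ty": 0.3,"tz": -0.8,"jaw": 1},{"rx": 0,"ry": 0,"rz": 0,"tx": 0,"ty": 0,"tz": -0.8,"jaw": 1}]}}

```text
time_s: 5.32
eef_pos: [0.425, -0.1255, 0.1703]
ee_rot: [-3.141, -0.0, 1.567]
contact_force: [0.3, 0.1, 0.1]
width: -0.005
```

{"fn": "move_arm", "kwargs": {"series": [{"rx": 0,"ry": 0,"rz": 0,"tx": 0,"ty": 0,"tz": -0.8,"jaw": 1},{"rx": 0,"ry": 0,"rz": 0,"tx": 0,"ty": 0,"tz": -0.8,"jaw": 1},{"rx": 0,"ry": 0,"rz": 0,"tx": 0,"ty": 0,"tz": -0.8,"jaw": 1},{"rx": 0,"ry": 0,"rz": 0,"tx": 0,"ty": 0.4,"tz": 0,"jaw": 1},{"rx": 0,"ry": 0,"rz": 0,"tx": 0,"ty": 0.4,"tz": 0,"jaw": 1}]}}

```text
time_s: 5.95
eef_pos: [0.4251, -0.1015, 0.1001]
ee_rot: [3.141, 0.001, 1.567]
contact_force: [0.5, -2.0, -2.1]
width: 0.003
```

{"fn": "move_arm", "kwargs": {"series": [{"rx": 0,"ry": 0,"rz": 0,"tx": 0,"ty": 0.4,"tz": 0,"jaw": 1},{"rx": 0,"ry": 0,"rz": 0,"tx": 0,"ty": 0.4,"tz": 0,"jaw": 1},{"rx": 0,"ry": 0,"rz": 0,"tx": 0,"ty": 0.4,"tz": 0,"jaw": 1},{"rx": 0,"ry": 0,"rz": 0,"tx": 0,"ty": 0.4,"tz": 0,"jaw": 1},{"rx": 0,"ry": 0,"rz": 0,"tx": 0,"ty": 0.2,"tz": 0,"jaw": 1}]}}

```text
time_s: 6.58
eef_pos: [0.4253, -0.0469, 0.0996]
ee_rot: [3.141, 0.0, 1.568]
contact_force: [0.2, -2.0, 1.4]
width: -0.006
```

{"fn": "move_arm", "kwargs": {"series": [{"rx": 0,"ry": 0,"rz": 0,"tx": 0,"ty": 0.1,"tz": 0,"jaw": 1},{"rx": 0,"ry": 0,"rz": 0,"tx": 0,"ty": 0.1,"tz": 0,"jaw": 1},{"rx": 0,"ry": 0,"rz": 0,"tx": 0,"ty": 0.1,"tz": 0,"jaw": 1},{"rx": 0,"ry": 0,"rz": 0,"tx": 0,"ty": 0.1,"tz": 0,"jaw": 1},{"rx": 0,"ry": 0,"rz": 0,"tx": 0,"ty": 0.1,"tz": 0,"jaw": 1}]}}

```text
time_s: 7.2
eef_pos: [0.425, -0.0345, 0.0994]
ee_rot: [3.142, 0.004, 1.566]
contact_force: [-0.1, -14.7, 0.6]
width: -0.0
```

{"fn": "move_arm", "kwargs": {"series": [{"rx": 0,"ry": 0,"rz": 0,"tx": 0,"ty": -0.5,"tz": 0,"jaw": 1},{"rx": 0,"ry": 0,"rz": 0,"tx": 0,"ty": -0.6,"tz": 0.9,"jaw": 1},{"rx": 0,"ry": 0,"rz": 0,"tx": 0,"ty": -0.6,"tz": 0.9,"jaw": 1},{"rx": 0,"ry": 0,"rz": 0,"tx": 0,"ty": -0.6,"tz": 0.9,"jaw": 1},{"rx": 0,"ry": 0,"rz": 0,"tx": 0,"ty": -0.6,"tz": 0.9,"jaw": 1}]}}

```text
time_s: 7.82
eef_pos: [0.4248, -0.1203, 0.2077]
ee_rot: [-3.141, -0.002, 1.568]
contact_force: [0.4, 0.2, -0.1]
width: 0.002
```

Run:
```python
from h import *
st(); p=imaging.get_image('wrist'); cv2.imwrite('pics/w3.png',p['image']); 
np.savez('w3.npz',**{k:p[k] for k in('R','t','fx','fy','cx','cy')})
cv2.imwrite('pics/w3c.png',cv2.resize(p['image'][0:220,280:580],None,fx=2.5,fy=2.5))
h=cv2.cvtColor(p['image'],cv2.COLOR_BGR2HSV)
for nm,lo,hi in(('yel',(20,120,80),(35,255,255)),('red',(0,150,90),(8,255,255))):
    m=cv2.inRange(h,lo,hi);m[200:]=0; n,l,s,c=cv2.connectedComponentsWithStats(m)
    for i in range(1,n):
        if s[i,4]>25: print(nm,s[i],c[i],atz(p,*c[i],.083 if nm=='yel' else .118).round(4))
```

```text
{'time_s': np.float64(7.825), 'eef_pos': array([ 0.425, -0.12 ,  0.208]), 'ee_rot': array([-3.141e+00, -2.000e-03,  1.568e+00]), 'contact_force': array([ 0.37 ,  0.214, -0.15 ]), 'width': np.float64(0.002), 'joint_pos': array([-3.540e-01, -3.420e-01,  1.670e+00,  1.000e-03,  1.815e+00,
       -3.510e-01])}
yel [302 160  16  32 467] [310.08351178 175.75802998] [ 0.4173 -0.1074  0.083 ]
red [306  31  26  28 707] [318.87128713  44.40594059] [ 0.4246 -0.0159  0.118 ]
```

View pics/w3c.png

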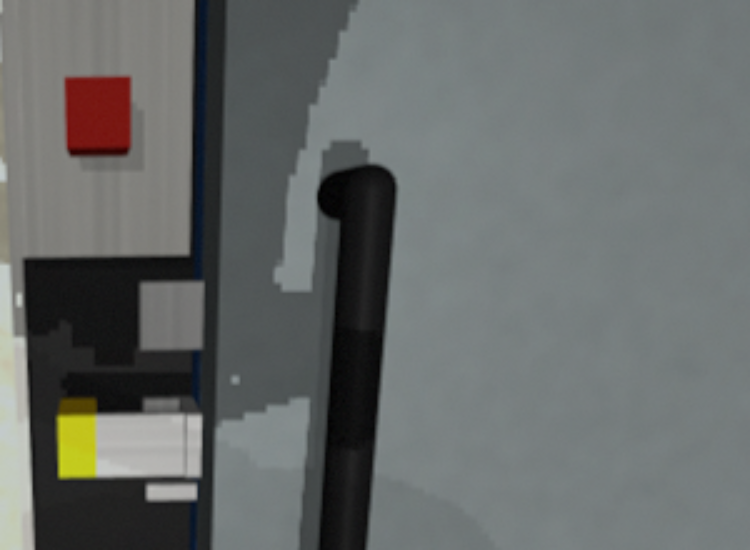

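Run:
```python
from h import *
p=dict(np.load('w3.npz'))
f=lambda u,v,z:atz(p,280+u/2.5,v/2.5,z).round(4)
print('tab',f(57,415,.083),f(97,478,.083)); print('plate edge',f(100,257,.088)); print('tongue',f(140,282,.08),f(140,350,.08),'catch plate',f(203,415,.083))
print('handle',f(375,172,.147),f(372,180,.147),f(347,520,.147)); print('ledge',f(22,265,.054),f(37,540,.054)); print('lid front edge',f(226,20,.116),f(212,540,.116))
```

```text
tab [ 0.4117 -0.0995  0.083 ] [ 0.4242 -0.1201  0.083 ]
plate edge [ 0.4252 -0.0516  0.088 ]
tongue [ 0.4373 -0.0592  0.08  ] [ 0.4376 -0.0797  0.08  ] catch plate [ 0.4575 -0.0996  0.083 ]
handle [ 0.4855 -0.0315  0.147 ] [ 0.485  -0.0332  0.147 ] [ 0.4863 -0.1123  0.147 ]
ledge [ 0.3995 -0.0554  0.054 ] [ 0.4022 -0.1521  0.054 ]
lid front edge [0.4556 0.0044 0.116 ] [ 0.4573 -0.1291  0.116 ]
```

{"fn": "move_arm", "kwargs": {"series": [{"rx": 0,"ry": 0,"rz": 0,"tx": 0.5,"ty": 0.25,"tz": 0,"jaw": 0},{"rx": 0,"ry": 0,"rz": 0,"tx": 0.5,"ty": 0.25,"tz": 0,"jaw": 0},{"rx": 0,"ry": 0,"rz": 0,"tx": 0.5,"ty": 0.25,"tz": 0,"jaw": 0},{"rx": 0,"ry": 0,"rz": 0,"tx": 0.5,"ty": 0.28,"tz": 0,"jaw": 0},{"rx": 0,"ry": 0,"rz": 0,"tx": 0,"ty": 0,"tz": -0.4,"jaw": 0}]}}

```text
time_s: 8.5
eef_pos: [0.4863, -0.0878, 0.1951]
ee_rot: [3.141, -0.0, 1.57]
contact_force: [0.1, 0.4, 0.1]
width: 0.498
```

{"fn": "move_arm", "kwargs": {"series": [{"rx": 0,"ry": 0,"rz": 0,"tx": 0,"ty": 0,"tz": -0.5,"jaw": 0},{"rx": 0,"ry": 0,"rz": 0,"tx": 0,"ty": 0,"tz": -0.5,"jaw": 0},{"rx": 0,"ry": 0,"rz": 0,"tx": 0,"ty": 0,"tz": -0.5,"jaw": 0},{"rx": 0,"ry": 0,"rz": 0,"tx": 0,"ty": 0,"tz": -0.5,"jaw": 0},{"rx": 0,"ry": 0,"rz": 0,"tx": 0,"ty": 0,"tz": -0.25,"jaw": 0}]}}

```text
time_s: 9.12
eef_pos: [0.4845, -0.0889, 0.1264]
ee_rot: [-3.14, -0.0, 1.567]
contact_force: [0.4, -0.5, -0.0]
width: 0.506
```

{"fn": "move_arm", "kwargs": {"series": [{"rx": 0,"ry": 0,"rz": 0,"tx": 0,"ty": 0,"tz": 0,"jaw": 1},{"rx": 0,"ry": 0,"rz": 0,"tx": 0,"ty": 0,"tz": 0,"jaw": 1},{"rx": 0,"ry": 0,"rz": 0,"tx": 0,"ty": 0,"tz": 0,"jaw": 1},{"rx": 0,"ry": 0,"rz": 0,"tx": 0,"ty": 0,"tz": 0,"jaw": 1},{"rx": 0,"ry": 0,"rz": 0,"tx": 0,"ty": 0,"tz": 0,"jaw": 1}], "grip_force": 30}}

```text
time_s: 9.75
eef_pos: [0.4866, -0.0889, 0.1284]
ee_rot: [3.137, 0.0, 1.568]
contact_force: [6.4, -1.0, -4.7]
width: 0.127
```

{"fn": "move_arm", "kwargs": {"series": [{"rx": 0,"ry": 0,"rz": 0,"tx": 0.05,"ty": 0,"tz": 0.1,"jaw": 1},{"rx": 0,"ry": 0,"rz": 0,"tx": 0.05,"ty": 0,"tz": 0.1,"jaw": 1},{"rx": 0,"ry": 0,"rz": 0,"tx": 0.05,"ty": 0,"tz": 0.1,"jaw": 1},{"rx": 0,"ry": 0,"rz": 0,"tx": 0.05,"ty": 0,"tz": 0.1,"jaw": 1},{"rx": 0,"ry": 0,"rz": 0,"tx": 0.05,"ty": 0,"tz": 0.1,"jaw": 1}]}}

```text
time_s: 10.38
eef_pos: [0.4931, -0.0888, 0.1414]
ee_rot: [3.141, -0.0, 1.568]
contact_force: [7.2, -0.7, -11.8]
width: 0.126
```

{"fn": "move_arm", "kwargs": {"series": [{"rx": 0,"ry": 0,"rz": 0,"tx": 0,"ty": 0,"tz": 0.05,"jaw": 1},{"rx": 0,"ry": 0,"rz": 0,"tx": 0,"ty": 0,"tz": 0,"jaw": 1},{"rx": 0,"ry": 0,"rz": 0,"tx": 0,"ty": 0,"tz": 0,"jaw": 1},{"rx": 0,"ry": 0,"rz": 0,"tx": 0,"ty": 0,"tz": 0,"jaw": 1},{"rx": 0,"ry": 0,"rz": 0,"tx": 0,"ty": 0,"tz": 0,"jaw": 1}]}}

```text
time_s: 11.0
eef_pos: [0.4939, -0.0888, 0.1427]
ee_rot: [3.14, -0.0, 1.568]
contact_force: [10.0, -0.9, -12.4]
width: 0.129
```

{"fn": "move_arm", "kwargs": {"series": [{"rx": 0,"ry": 0,"rz": 0,"tx": 0,"ty": 0,"tz": 0,"jaw": 0},{"rx": 0,"ry": 0,"rz": 0,"tx": 0,"ty": 0,"tz": 0,"jaw": 0},{"rx": 0,"ry": 0,"rz": 0,"tx": 0,"ty": 0,"tz": 0.3,"jaw": 0},{"rx": 0,"ry": 0,"rz": 0,"tx": 0,"ty": 0,"tz": 0.8,"jaw": 0},{"rx": 0,"ry": 0,"rz": 0,"tx": 0,"ty": 0,"tz": 0.9,"jaw": 0}]}}

```text
time_s: 11.62
eef_pos: [0.4923, -0.0889, 0.2057]
ee_rot: [3.141, 0.0, 1.567]
contact_force: [-0.2, -1.2, -0.0]
width: 0.508
```

{"fn": "move_arm", "kwargs": {"series": [{"rx": 0,"ry": 0,"rz": 0,"tx": -0.72,"ty": 0.1,"tz": 0,"jaw": 1},{"rx": 0,"ry": 0,"rz": 0,"tx": -0.72,"ty": 0.1,"tz": 0,"jaw": 1},{"rx": 0,"ry": 0,"rz": 0,"tx": -0.72,"ty": 0.1,"tz": 0,"jaw": 1},{"rx": 0,"ry": 0,"rz": 0,"tx": -0.72,"ty": 0.1,"tz": 0,"jaw": 1},{"rx": 0,"ry": 0,"rz": 0,"tx": 0,"ty": 0,"tz": 0,"jaw": 1}]}}

```text
time_s: 12.25
eef_pos: [0.4058, -0.0769, 0.2059]
ee_rot: [3.139, 0.001, 1.567]
contact_force: [0.1, -0.6, -0.6]
width: 0.002
```

Run:
```python
from h import *
st(); p=imaging.get_image('wrist')
h=cv2.cvtColor(p['image'],cv2.COLOR_BGR2HSV)
for nm,lo,hi in(('yel',(20,120,80),(35,255,255)),('red',(0,150,90),(8,255,255))):
    m=cv2.inRange(h,lo,hi);m[260:]=0; n,l,s,c=cv2.connectedComponentsWithStats(m)
    for i in range(1,n):
        if s[i,4]>25: print(nm,s[i],c[i],atz(p,*c[i],.083 if nm=='yel' else .118).round(4))
cv2.imwrite('pics/w4.png',p['image'])
```

```text
{'time_s': np.float64(12.25), 'eef_pos': array([ 0.406, -0.077,  0.206]), 'ee_rot': array([3.139e+00, 1.000e-03, 1.567e+00]), 'contact_force': array([ 0.065, -0.649, -0.579]), 'width': np.float64(0.002), 'joint_pos': array([-0.27 , -0.426,  1.737, -0.   ,  1.828, -0.266])}
yel [326 208  15  33 471] [332.95116773 224.62208068] [ 0.4172 -0.1052  0.083 ]
red [336 104  24  25 600] [347.5 116. ] [ 0.4244 -0.0155  0.118 ]
```

View pics/w4.png

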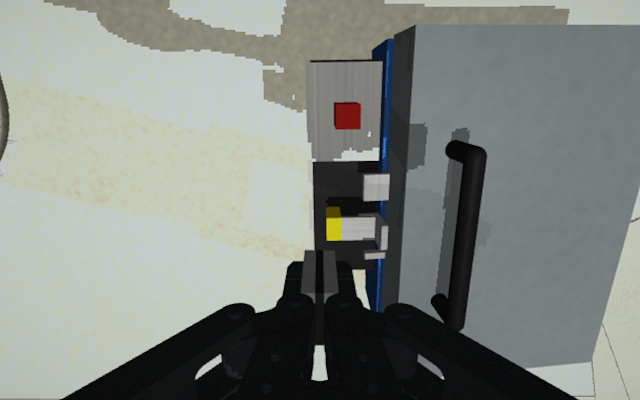

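{"fn": "move_arm", "kwargs": {"series": [{"rx": 0,"ry": 0,"rz": 0,"tx": 0.1,"ty": 0,"tz": -0.95,"jaw": 1},{"rx": 0,"ry": 0,"rz": 0,"tx": 0,"ty": 0,"tz": -0.95,"jaw": 1},{"rx": 0,"ry": 0,"rz": 0,"tx": 0,"ty": 0,"tz": -0.95,"jaw": 1},{"rx": 0,"ry": 0,"rz": 0,"tx": 0,"ty": 0,"tz": -0.95,"jaw": 1},{"rx": 0,"ry": 0,"rz": 0,"tx": 0,"ty": 0,"tz": -0.8,"jaw": 1}]}}

```text
time_s: 12.92
eef_pos: [0.4096, -0.0769, 0.0653]
ee_rot: [-3.141, -0.0, 1.567]
contact_force: [0.3, 0.4, -0.5]
width: -0.0
```

{"fn": "move_arm", "kwargs": {"series": [{"rx": 0,"ry": 0,"rz": 0,"tx": 0,"ty": -0.25,"tz": 0,"jaw": 1},{"rx": 0,"ry": 0,"rz": 0,"tx": 0,"ty": -0.25,"tz": 0,"jaw": 1},{"rx": 0,"ry": 0,"rz": 0,"tx": 0,"ty": -0.25,"tz": 0,"jaw": 1},{"rx": 0,"ry": 0,"rz": 0,"tx": 0,"ty": -0.25,"tz": 0,"jaw": 1},{"rx": 0,"ry": 0,"rz": 0,"tx": 0,"ty": -0.2,"tz": 0,"jaw": 1}]}}

```text
time_s: 13.55
eef_pos: [0.4096, -0.1136, 0.0672]
ee_rot: [3.14, 0.0, 1.567]
contact_force: [0.2, 2.1, 0.9]
width: -0.001
```

{"fn": "move_arm", "kwargs": {"series": [{"rx": 0,"ry": 0,"rz": 0,"tx": 0,"ty": -0.1,"tz": 0,"jaw": 1},{"rx": 0,"ry": 0,"rz": 0,"tx": 0,"ty": -0.08,"tz": 0,"jaw": 1},{"rx": 0,"ry": 0,"rz": 0,"tx": 0,"ty": -0.07,"tz": 0,"jaw": 1},{"rx": 0,"ry": 0,"rz": 0,"tx": 0,"ty": 0,"tz": 0,"jaw": 1},{"rx": 0,"ry": 0,"rz": 0,"tx": 0,"ty": 0,"tz": 0,"jaw": 1}]}}

```text
time_s: 14.18
eef_pos: [0.4091, -0.1184, 0.0664]
ee_rot: [-3.142, -0.004, 1.569]
contact_force: [0.3, 8.1, 3.1]
width: 0.003
```

{"fn": "move_arm", "kwargs": {"series": [{"rx": 0,"ry": 0,"rz": 0,"tx": 0,"ty": 0.4,"tz": 0,"jaw": 1},{"rx": 0,"ry": 0,"rz": 0,"tx": 0,"ty": 0.3,"tz": 1,"jaw": 1},{"rx": 0,"ry": 0,"rz": 0,"tx": 0,"ty": 0.3,"tz": 1,"jaw": 1},{"rx": 0,"ry": 0,"rz": 0,"tx": 0,"ty": 0,"tz": 1,"jaw": 1},{"rx": 0,"ry": 0,"rz": 0,"tx": 0,"ty": 0,"tz": 1,"jaw": 1}]}}

```text
time_s: 14.8
eef_pos: [0.4088, -0.0902, 0.187]
ee_rot: [-3.141, 0.001, 1.567]
contact_force: [0.3, -0.4, 0.3]
width: 0.004
```

{"fn": "move_arm", "kwargs": {"series": [{"rx": 0,"ry": 0,"rz": 0,"tx": 0.7,"ty": 0,"tz": 0.5,"jaw": 0},{"rx": 0,"ry": 0,"rz": 0,"tx": 0.7,"ty": 0,"tz": 0,"jaw": 0},{"rx": 0,"ry": 0,"rz": 0,"tx": 0.7,"ty": 0,"tz": 0,"jaw": 0},{"rx": 0,"ry": 0,"rz": 0,"tx": 0.7,"ty": 0,"tz": 0,"jaw": 0},{"rx": 0,"ry": 0,"rz": 0,"tx": 0,"ty": 0,"tz": -0.5,"jaw": 0}]}}

```text
time_s: 15.42
eef_pos: [0.494, -0.0903, 0.1862]
ee_rot: [3.141, 0.001, 1.568]
contact_force: [-0.5, -0.3, 0.4]
width: 0.499
```

{"fn": "move_arm", "kwargs": {"series": [{"rx": 0,"ry": 0,"rz": 0,"tx": 0,"ty": 0,"tz": -0.6,"jaw": 0},{"rx": 0,"ry": 0,"rz": 0,"tx": 0,"ty": 0,"tz": -0.6,"jaw": 0},{"rx": 0,"ry": 0,"rz": 0,"tx": 0,"ty": 0,"tz": -0.3,"jaw": 0},{"rx": 0,"ry": 0,"rz": 0,"tx": 0,"ty": 0,"tz": 0,"jaw": 0},{"rx": 0,"ry": 0,"rz": 0,"tx": 0,"ty": 0,"tz": 0,"jaw": 0}]}}

```text
time_s: 16.05
eef_pos: [0.4933, -0.0905, 0.142]
ee_rot: [3.14, 0.0, 1.567]
contact_force: [-0.5, 0.3, -0.0]
width: 0.498
```

{"fn": "move_arm", "kwargs": {"series": [{"rx": 0,"ry": 0,"rz": 0,"tx": 0,"ty": 0,"tz": 0,"jaw": 1},{"rx": 0,"ry": 0,"rz": 0,"tx": 0,"ty": 0,"tz": 0,"jaw": 1},{"rx": 0,"ry": 0,"rz": 0,"tx": 0,"ty": 0,"tz": 0,"jaw": 1},{"rx": 0,"ry": 0,"rz": 0,"tx": 0,"ty": 0,"tz": 0,"jaw": 1},{"rx": 0,"ry": 0,"rz": 0,"tx": 0,"ty": 0,"tz": 0,"jaw": 1}]}}

```text
time_s: 16.68
eef_pos: [0.4935, -0.0904, 0.1414]
ee_rot: [3.14, 0.0, 1.568]
contact_force: [4.7, -0.1, -1.0]
width: 0.126
```

{"fn": "move_arm", "kwargs": {"series": [{"rx": 0,"ry": 1,"rz": 0,"tx": 0.11,"ty": 0,"tz": 0.22,"jaw": 1},{"rx": 0,"ry": 1,"rz": 0,"tx": 0.13,"ty": 0,"tz": 0.21,"jaw": 1},{"rx": 0,"ry": 1,"rz": 0,"tx": 0.14,"ty": 0,"tz": 0.2,"jaw": 1},{"rx": 0,"ry": 1,"rz": 0,"tx": 0.16,"ty": 0,"tz": 0.19,"jaw": 1},{"rx": 0,"ry": 1,"rz": 0,"tx": 0.17,"ty": 0,"tz": 0.18,"jaw": 1}]}}

```text
time_s: 17.3
eef_pos: [0.5142, -0.0902, 0.1706]
ee_rot: [-3.051, -0.0, 1.567]
contact_force: [1.3, -0.1, -10.1]
width: 0.13
```

{"fn": "move_arm", "kwargs": {"series": [{"rx": 0,"ry": 1,"rz": 0,"tx": 0.19,"ty": 0,"tz": 0.18,"jaw": 1},{"rx": 0,"ry": 1,"rz": 0,"tx": 0.2,"ty": 0,"tz": 0.17,"jaw": 1},{"rx": 0,"ry": 1,"rz": 0,"tx": 0.2,"ty": 0,"tz": 0.16,"jaw": 1},{"rx": 0,"ry": 1,"rz": 0,"tx": 0.21,"ty": 0,"tz": 0.15,"jaw": 1},{"rx": 0,"ry": 1,"rz": 0,"tx": 0.22,"ty": 0,"tz": 0.14,"jaw": 1}]}}

```text
time_s: 17.92
eef_pos: [0.5442, -0.0899, 0.1961]
ee_rot: [-2.963, -0.0, 1.568]
contact_force: [-4.4, 1.6, -4.0]
width: 0.125
```

{"fn": "move_arm", "kwargs": {"series": [{"rx": 0,"ry": 1,"rz": 0,"tx": 0.23,"ty": 0,"tz": 0.13,"jaw": 1},{"rx": 0,"ry": 1,"rz": 0,"tx": 0.24,"ty": 0,"tz": 0.12,"jaw": 1},{"rx": 0,"ry": 1,"rz": 0,"tx": 0.24,"ty": 0,"tz": 0.1,"jaw": 1},{"rx": 0,"ry": 1,"rz": 0,"tx": 0.24,"ty": 0,"tz": 0.09,"jaw": 1},{"rx": 0,"ry": 1,"rz": 0,"tx": 0.24,"ty": 0,"tz": 0.07,"jaw": 1}]}}

```text
time_s: 18.55
eef_pos: [0.5798, -0.0895, 0.2129]
ee_rot: [-2.877, -0.0, 1.568]
contact_force: [-5.1, 2.6, 2.5]
width: 0.124
```

{"fn": "move_arm", "kwargs": {"series": [{"rx": 0,"ry": 1,"rz": 0,"tx": 0.2,"ty": 0,"tz": 0.06,"jaw": 1},{"rx": 0,"ry": 1,"rz": 0,"tx": 0.2,"ty": 0,"tz": 0.05,"jaw": 1},{"rx": 0,"ry": 1,"rz": 0,"tx": 0.2,"ty": 0,"tz": 0.04,"jaw": 1},{"rx": 0,"ry": 1,"rz": 0,"tx": 0.2,"ty": 0,"tz": 0.02,"jaw": 1},{"rx": 0,"ry": 1,"rz": 0,"tx": 0.2,"ty": 0,"tz": 0.01,"jaw": 1}]}}

```text
time_s: 19.18
eef_pos: [0.6098, -0.0892, 0.2193]
ee_rot: [-2.791, -0.0, 1.568]
contact_force: [-6.2, 3.8, 2.9]
width: 0.127
```

{"fn": "move_arm", "kwargs": {"series": [{"rx": 0,"ry": 0,"rz": 0,"tx": 0.23,"ty": 0,"tz": 0,"jaw": 1},{"rx": 0,"ry": 0,"rz": 0,"tx": 0.23,"ty": 0,"tz": -0.01,"jaw": 1},{"rx": 0,"ry": 0,"rz": 0,"tx": 0.23,"ty": 0,"tz": -0.02,"jaw": 1},{"rx": 0,"ry": 0,"rz": 0,"tx": 0.23,"ty": 0,"tz": -0.03,"jaw": 1},{"rx": 0,"ry": 0,"rz": 0,"tx": 0.23,"ty": 0,"tz": -0.04,"jaw": 1}]}}

```text
time_s: 19.8
eef_pos: [0.6447, -0.0889, 0.218]
ee_rot: [-2.794, -0.0, 1.569]
contact_force: [-2.1, 5.5, 10.0]
width: 0.125
```

{"fn": "move_arm", "kwargs": {"series": [{"rx": 0,"ry": 0,"rz": 0,"tx": 0.16,"ty": 0,"tz": -0.03,"jaw": 1},{"rx": 0,"ry": 0,"rz": 0,"tx": 0.16,"ty": 0,"tz": -0.03,"jaw": 1},{"rx": 0,"ry": 0,"rz": 0,"tx": 0.16,"ty": 0,"tz": -0.04,"jaw": 1},{"rx": 0,"ry": 0,"rz": 0,"tx": 0.16,"ty": 0,"tz": -0.05,"jaw": 1},{"rx": 0,"ry": 0,"rz": 0,"tx": 0.1,"ty": 0,"tz": -0.03,"jaw": 1}]}}

```text
time_s: 20.42
eef_pos: [0.667, -0.0888, 0.2122]
ee_rot: [-2.794, -0.0, 1.569]
contact_force: [-1.9, 5.2, 6.4]
width: 0.127
```

{"fn": "move_arm", "kwargs": {"series": [{"rx": 0,"ry": 0,"rz": 0,"tx": 0,"ty": 0,"tz": 0,"jaw": 0.66},{"rx": 0,"ry": 0,"rz": 0,"tx": 0,"ty": 0,"tz": 0,"jaw": 0.66},{"rx": 0,"ry": 0,"rz": 0,"tx": 0.1,"ty": 0,"tz": 0.28,"jaw": 0.66},{"rx": 0,"ry": 0,"rz": 0,"tx": 0.2,"ty": 0,"tz": 0.56,"jaw": 0.66},{"rx": 0,"ry": 0,"rz": 0,"tx": 0.2,"ty": 0,"tz": 0.56,"jaw": 0.66}]}}

```text
time_s: 21.05
eef_pos: [0.6823, -0.0907, 0.2502]
ee_rot: [-2.792, 0.001, 1.567]
contact_force: [0.6, 0.2, -0.3]
width: 0.17
```

{"fn": "move_arm", "kwargs": {"series": [{"rx": 0,"ry": 0,"rz": 0,"tx": 0.2,"ty": 0,"tz": 0.7,"jaw": 0.66},{"rx": 0,"ry": 0,"rz": 0,"tx": 0,"ty": 0,"tz": 1,"jaw": 0.66},{"rx": 0,"ry": -5,"rz": 0,"tx": -0.7,"ty": 0,"tz": 0.3,"jaw": 0.66},{"rx": 0,"ry": -5,"rz": 0,"tx": -1,"ty": 0,"tz": 0,"jaw": 0.66},{"rx": 0,"ry": -5,"rz": 0,"tx": -1,"ty": 0,"tz": 0,"jaw": 0.66}]}}

```text
time_s: 21.68
eef_pos: [0.607, -0.0905, 0.3068]
ee_rot: [-3.045, 0.002, 1.567]
contact_force: [0.2, -0.9, 1.4]
width: 0.169
```

{"fn": "move_arm", "kwargs": {"series": [{"rx": 0,"ry": -5,"rz": 0,"tx": -1,"ty": 0,"tz": 0,"jaw": 1},{"rx": 0,"ry": 0,"rz": 0,"tx": -1,"ty": 0,"tz": 0,"jaw": 1},{"rx": 0,"ry": 0,"rz": 0,"tx": -0.5,"ty": 0,"tz": 0,"jaw": 1},{"rx": 0,"ry": 0,"rz": 0,"tx": 0,"ty": 0,"tz": 0,"jaw": 1},{"rx": 0,"ry": 0,"rz": 0,"tx": 0,"ty": 0,"tz": 0,"jaw": 1}]}}

```text
time_s: 22.3
eef_pos: [0.5332, -0.0904, 0.3067]
ee_rot: [-3.13, 0.001, 1.567]
contact_force: [0.3, -0.3, -0.9]
width: -0.001
```

Run:
```python
from h import *
st(); p=imaging.get_image('wrist'); T=imaging.get_image('top')
cv2.imwrite('pics/w5.png',np.vstack([p['image'][:300],cv2.resize(T['image'][140:290,150:470],(640,300))]))
np.savez('w5.npz',**{k:p[k] for k in('R','t','fx','fy','cx','cy')})
```

```text
{'time_s': np.float64(22.3), 'eef_pos': array([ 0.533, -0.09 ,  0.307]), 'ee_rot': array([-3.130e+00,  1.000e-03,  1.567e+00]), 'contact_force': array([ 0.326, -0.261, -0.876]), 'width': np.float64(-0.001), 'joint_pos': array([-0.229, -0.029,  1.218, -0.004,  1.963, -0.227])}
```

View pics/w5.png

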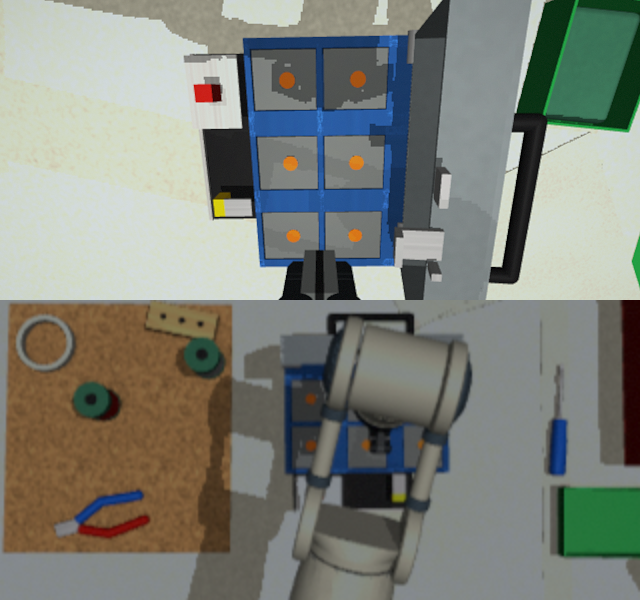

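Run:
```python
from h import *
p=dict(np.load('w5.npz')); im=cv2.imread('pics/w5.png')[:300]
h=cv2.cvtColor(im,cv2.COLOR_BGR2HSV); m=cv2.inRange(h,(5,150,120),(18,255,255)); n,l,s,c=cv2.connectedComponentsWithStats(m)
W=[];
for i in range(1,n):
    if s[i,4]>60: w=atz(p,*c[i],.075); W.append(w); print(s[i,4],c[i].round(1),w.round(4))
W=np.array(W)
C=np.array([(x,y) for y in(.086,0,-.086) for x in(-.036,.036)])
if len(W)==6:
    W=W[np.lexsort((W[:,0],-np.round(W[:,1],2)))]
    a=C-C.mean(0); b=W[:,:2]-W[:,:2].mean(0); th=np.arctan2((a[:,0]*b[:,1]-a[:,1]*b[:,0]).sum(),(a*b).sum()); R=np.array([[np.cos(th),-np.sin(th)],[np.sin(th),np.cos(th)]])
    o=W[:,:2].mean(0)-R@C.mean(0); print('yaw',th,'origin',o,'res',(b-a@R.T).round(4).tolist()); print('pockets', {n:(o+R@q).round(4).tolist() for n,q in zip((2,5,1,4,0,3),C)})
```

```text
206 [357.5  78.8] [ 0.5694 -0.0032  0.075 ]
206 [286.6  80. ] [ 0.4972 -0.0041  0.075 ]
159 [290.1 162.9] [ 0.4983 -0.09    0.075 ]
159 [356.  162.4] [ 0.5704 -0.0894  0.075 ]
134 [354.7 234.9] [ 0.5714 -0.1755  0.075 ]
130 [292.9 235.5] [ 0.4992 -0.1764  0.075 ]
yaw 0.011660984553388262 origin [ 0.53431457 -0.0897761 ] res [[-0.0001, 0.0001], [0.0001, 0.0002], [-0.0, 0.0002], [0.0001, -0.0001], [-0.0001, -0.0002], [0.0001, -0.0002]]
pockets {2: [0.4973, -0.0042], 5: [0.5693, -0.0034], 1: [0.4983, -0.0902], 4: [0.5703, -0.0894], 0: [0.4993, -0.1762], 3: [0.5713, -0.1754]}
```

{"fn": "move_arm", "kwargs": {"series": [{"rx": 0,"ry": -0.6,"rz": 0,"tx": -0.25,"ty": 0,"tz": -1,"jaw": 1},{"rx": 0,"ry": 0,"rz": 0,"tx": -0.25,"ty": 0,"tz": -1,"jaw": 1},{"rx": 0,"ry": 0,"rz": 0,"tx": -0.25,"ty": 0,"tz": -1,"jaw": 1},{"rx": 0,"ry": 0,"rz": 0,"tx": -0.25,"ty": 0,"tz": -1,"jaw": 1},{"rx": 0,"ry": 0,"rz": 0,"tx": -0.25,"ty": 0,"tz": -1,"jaw": 1}]}}

```text
time_s: 23.02
eef_pos: [0.4954, -0.0902, 0.1552]
ee_rot: [-3.139, 0.001, 1.568]
contact_force: [0.1, 0.6, -0.3]
width: -0.003
```

{"fn": "move_arm", "kwargs": {"series": [{"rx": 0,"ry": 0,"rz": 0,"tx": 0,"ty": 0,"tz": -1,"jaw": 1},{"rx": 0,"ry": 0,"rz": 0,"tx": 0,"ty": 0,"tz": -1,"jaw": 1},{"rx": 0,"ry": 0,"rz": 0,"tx": 0,"ty": 0,"tz": -0.4,"jaw": 1},{"rx": 0,"ry": 0,"rz": 0,"tx": 0,"ty": 0,"tz": -0.15,"jaw": 1},{"rx": 0,"ry": 0,"rz": 0,"tx": 0,"ty": 0,"tz": -0.15,"jaw": 1}]}}

```text
time_s: 23.65
eef_pos: [0.4961, -0.0904, 0.0767]
ee_rot: [-3.142, 0.001, 1.568]
contact_force: [-0.1, 0.1, 1.4]
width: -0.003
```

{"fn": "move_arm", "kwargs": {"series": [{"rx": 0,"ry": 0,"rz": 0,"tx": 0,"ty": 0,"tz": -0.15,"jaw": 1},{"rx": 0,"ry": 0,"rz": 0,"tx": 0,"ty": 0,"tz": -0.15,"jaw": 1},{"rx": 0,"ry": 0,"rz": 0,"tx": 0,"ty": 0,"tz": -0.15,"jaw": 1},{"rx": 0,"ry": 0,"rz": 0,"tx": 0,"ty": 0,"tz": 0,"jaw": 1},{"rx": 0,"ry": 0,"rz": 0,"tx": 0,"ty": 0,"tz": 0,"jaw": 1}]}}

```text
time_s: 24.28
eef_pos: [0.4967, -0.0905, 0.0725]
ee_rot: [3.136, 0.003, 1.568]
contact_force: [-21.9, 5.1, 44.8]
width: 0.003
```

{"fn": "move_arm", "kwargs": {"series": [{"rx": 0,"ry": 0,"rz": 0,"tx": 0,"ty": 0,"tz": 0.6,"jaw": 1},{"rx": 0,"ry": 0,"rz": 0,"tx": 0,"ty": 0,"tz": 0.6,"jaw": 1},{"rx": 0,"ry": 0,"rz": 0,"tx": 0,"ty": 1,"tz": 0.2,"jaw": 1},{"rx": 0,"ry": 0,"rz": 0,"tx": 0,"ty": 1,"tz": 0,"jaw": 1},{"rx": 0,"ry": 0,"rz": 0,"tx": -0.05,"ty": 0.88,"tz": -0.2,"jaw": 1}]}}

```text
time_s: 24.9
eef_pos: [0.4943, -0.003, 0.0989]
ee_rot: [-3.141, 0.001, 1.568]
contact_force: [0.3, -0.2, 0.5]
width: -0.0
```

{"fn": "move_arm", "kwargs": {"series": [{"rx": 0,"ry": 0,"rz": 0,"tx": 0,"ty": 0,"tz": -0.6,"jaw": 1},{"rx": 0,"ry": 0,"rz": 0,"tx": 0,"ty": 0,"tz": -0.2,"jaw": 1},{"rx": 0,"ry": 0,"rz": 0,"tx": 0,"ty": 0,"tz": -0.2,"jaw": 1},{"rx": 0,"ry": 0,"rz": 0,"tx": 0,"ty": 0,"tz": -0.2,"jaw": 1},{"rx": 0,"ry": 0,"rz": 0,"tx": 0,"ty": 0,"tz": 0,"jaw": 1}]}}

```text
time_s: 25.52
eef_pos: [0.4936, -0.0043, 0.0618]
ee_rot: [-3.139, 0.001, 1.567]
contact_force: [0.6, 0.8, 0.6]
width: -0.001
```

{"fn": "move_arm", "kwargs": {"series": [{"rx": 0,"ry": 0,"rz": 0,"tx": 0,"ty": 0,"tz": 1,"jaw": 1},{"rx": 0,"ry": 0,"rz": 0,"tx": 0,"ty": 0,"tz": 0.4,"jaw": 1},{"rx": 0,"ry": 0,"rz": 0,"tx": 0.8,"ty": 0,"tz": 0,"jaw": 1},{"rx": 0,"ry": 0,"rz": 0,"tx": 0.8,"ty": 0,"tz": 0,"jaw": 1},{"rx": 0,"ry": 0,"rz": 0,"tx": 0.83,"ty": 0,"tz": -0.2,"jaw": 1}]}}

```text
time_s: 26.15
eef_pos: [0.5679, -0.0039, 0.0989]
ee_rot: [-3.141, 0.001, 1.568]
contact_force: [-3.2, -0.0, 1.6]
width: -0.002
```

{"fn": "move_arm", "kwargs": {"series": [{"rx": 0,"ry": 0,"rz": 0,"tx": 0,"ty": 0,"tz": -0.6,"jaw": 1},{"rx": 0,"ry": 0,"rz": 0,"tx": 0,"ty": 0,"tz": -0.2,"jaw": 1},{"rx": 0,"ry": 0,"rz": 0,"tx": 0,"ty": 0,"tz": -0.2,"jaw": 1},{"rx": 0,"ry": 0,"rz": 0,"tx": 0,"ty": 0,"tz": -0.2,"jaw": 1},{"rx": 0,"ry": 0,"rz": 0,"tx": 0,"ty": 0,"tz": 0,"jaw": 1}]}}

```text
time_s: 26.78
eef_pos: [0.5663, -0.0038, 0.062]
ee_rot: [-3.139, 0.001, 1.568]
contact_force: [-0.6, -0.2, 1.1]
width: 0.0
```

{"fn": "move_arm", "kwargs": {"series": [{"rx": 0,"ry": 0,"rz": 0,"tx": 0,"ty": 0,"tz": 1,"jaw": 1},{"rx": 0,"ry": 0,"rz": 0,"tx": -0.3,"ty": 0,"tz": 0.4,"jaw": 1},{"rx": 0,"ry": 0,"rz": 0,"tx": -0.7,"ty": -1,"tz": 0,"jaw": 1},{"rx": 0,"ry": 0,"rz": 0,"tx": -0.7,"ty": -1,"tz": 0,"jaw": 1},{"rx": 0,"ry": 0,"rz": 0,"tx": -0.6,"ty": -1,"tz": 0,"jaw": 1}]}}

```text
time_s: 27.4
eef_pos: [0.4966, -0.0945, 0.1044]
ee_rot: [-3.14, 0.001, 1.568]
contact_force: [0.9, 0.8, 0.4]
width: 0.001
```

{"fn": "move_arm", "kwargs": {"series": [{"rx": 0,"ry": 0,"rz": 0,"tx": 0,"ty": -1,"tz": 0,"jaw": 1},{"rx": 0,"ry": 0,"rz": 0,"tx": 0,"ty": -1,"tz": 0,"jaw": 1},{"rx": 0,"ry": 0,"rz": 0,"tx": 0,"ty": -0.73,"tz": 0,"jaw": 1},{"rx": 0,"ry": 0,"rz": 0,"tx": 0,"ty": 0,"tz": -0.6,"jaw": 1},{"rx": 0,"ry": 0,"rz": 0,"tx": 0,"ty": 0,"tz": -0.2,"jaw": 1}]}}

```text
time_s: 28.02
eef_pos: [0.4965, -0.1747, 0.078]
ee_rot: [-3.137, -0.001, 1.568]
contact_force: [-0.3, -0.3, 0.5]
width: -0.0
```

{"fn": "move_arm", "kwargs": {"series": [{"rx": 0,"ry": 0,"rz": 0,"tx": 0,"ty": 0,"tz": -0.15,"jaw": 1},{"rx": 0,"ry": 0,"rz": 0,"tx": 0,"ty": 0,"tz": -0.15,"jaw": 1},{"rx": 0,"ry": 0,"rz": 0,"tx": 0,"ty": 0,"tz": -0.15,"jaw": 1},{"rx": 0,"ry": 0,"rz": 0,"tx": 0,"ty": 0,"tz": -0.1,"jaw": 1},{"rx": 0,"ry": 0,"rz": 0,"tx": 0,"ty": 0,"tz": 0,"jaw": 1}]}}

```text
time_s: 28.65
eef_pos: [0.4976, -0.1757, 0.0635]
ee_rot: [-3.139, 0.001, 1.568]
contact_force: [-0.4, -0.0, 1.0]
width: 0.004
```

{"fn": "move_arm", "kwargs": {"series": [{"rx": 0,"ry": 0,"rz": 0,"tx": 0,"ty": 0,"tz": 1,"jaw": 1},{"rx": 0,"ry": 0,"rz": 0,"tx": 0,"ty": 0.3,"tz": 1,"jaw": 1},{"rx": 0,"ry": 0,"rz": 0,"tx": 0,"ty": 1,"tz": 1,"jaw": 1},{"rx": 0,"ry": 0,"rz": 0,"tx": 0,"ty": 1,"tz": 1,"jaw": 1},{"rx": 0,"ry": 0,"rz": 0,"tx": 0,"ty": 1,"tz": 1,"jaw": 1}]}}

```text
time_s: 29.28
eef_pos: [0.4976, -0.0759, 0.215]
ee_rot: [-3.14, 0.001, 1.567]
contact_force: [1.1, 0.1, 0.2]
width: 0.001
```

{"fn": "move_arm", "kwargs": {"series": [{"rx": 0,"ry": 0,"rz": 0,"tx": 0,"ty": 1,"tz": 1,"jaw": -0.5},{"rx": 0,"ry": 0,"rz": 0,"tx": 0,"ty": 1,"tz": 0.7,"jaw": -0.5},{"rx": 0,"ry": 0,"rz": 0,"tx": 0,"ty": 1,"tz": 0,"jaw": -0.5},{"rx": 0,"ry": 0,"rz": 0,"tx": 0.6,"ty": 1,"tz": 0,"jaw": -0.5},{"rx": 0,"ry": 0,"rz": 0,"tx": 0.6,"ty": 1,"tz": 0,"jaw": -0.5}]}}

```text
time_s: 29.9
eef_pos: [0.5341, 0.0742, 0.2653]
ee_rot: [-3.141, 0.001, 1.568]
contact_force: [0.8, -1.1, 0.3]
width: 0.749
```

{"fn": "move_arm", "kwargs": {"series": [{"rx": 0,"ry": 0,"rz": 0,"tx": 0.7,"ty": 1,"tz": 0,"jaw": -0.5},{"rx": 0,"ry": 0,"rz": 0,"tx": 0.8,"ty": 0.7,"tz": 0,"jaw": -0.5},{"rx": 0,"ry": 0,"rz": 0,"tx": 0,"ty": 0,"tz": 0,"jaw": -0.5},{"rx": 0,"ry": 0,"rz": 0,"tx": 0,"ty": 0,"tz": 0,"jaw": -0.5},{"rx": 0,"ry": 0,"rz": 0,"tx": 0,"ty": 0,"tz": 0,"jaw": -0.5}]}}

```text
time_s: 30.52
eef_pos: [0.5784, 0.1235, 0.2653]
ee_rot: [-3.141, 0.001, 1.567]
contact_force: [-0.5, -0.2, 0.7]
width: 0.751
```

```bash
cat >> h.py <<'E'
def circ(p,z,rmm,box=None):
    h=cv2.cvtColor(p['image'],cv2.COLOR_BGR2HSV); m=cv2.inRange(h,(60,50,15),(95,255,255)); n,l,s,c=cv2.connectedComponentsWithStats(m)
    out=[]
    for i in range(1,n):
        if s[i,4]>300:
            k=cv2.findContours((l==i).astype(np.uint8),cv2.RETR_EXTERNAL,cv2.CHAIN_APPROX_NONE)[0][0][:,0].astype(float)
            W=np.array([atz(p,u,v,z)[:2] for u,v in k])
            r=cv2.minEnclosingCircle(W.astype(np.float32)); out.append((s[i],np.round(r[0],4),round(r[1],4)))
    return out
E
python3 - <<'E'
from h import *
st(); p=imaging.get_image('wrist'); cv2.imwrite('pics/w6.png',p['image'])
for r in regions_of('reel0',p)[:3]: print(round(r['conf'],2),r['rect'])
for o in circ(p,.101,.027): print(o)
E
```

```text
{'time_s': np.float64(30.525), 'eef_pos': array([0.578, 0.124, 0.265]), 'ee_rot': array([-3.141e+00,  1.000e-03,  1.567e+00]), 'contact_force': array([-0.503, -0.225,  0.69 ]), 'width': np.float64(0.751), 'joint_pos': array([ 1.530e-01,  7.900e-02,  1.183e+00, -1.000e-03,  1.881e+00,
        1.570e-01])}
0.75 [347.0, 102.1, 415.6, 167.4]
0.42 [359.5, 252.1, 408.5, 388.4]
(array([ 346,  101,   68,   65, 2824], dtype=int32), array([0.6299, 0.1648]), 0.0313)
(array([  467,   193,   138,   125, 12679], dtype=int32), array([0.7853, 0.042 ]), 0.0836)
(array([ 588,  267,   52,  133, 4783], dtype=int32), array([ 0.9086, -0.0516]), 0.0904)
```

View pics/w6.png

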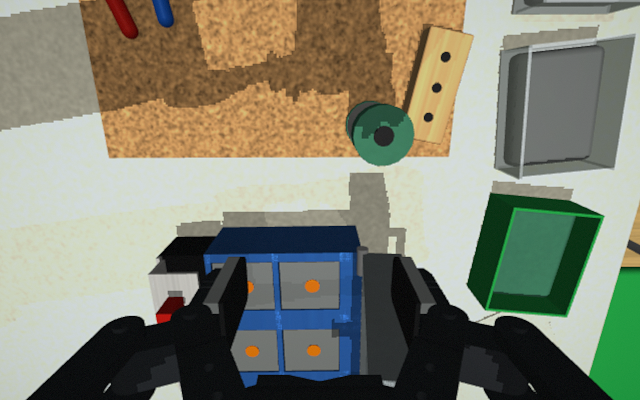

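Run:
```python
from h import *
p=imaging.get_image('wrist')
for z in(.101,.098): print(atz(p,384,136,z).round(4))
c=np.array([(384,165),(413,136),(384,106.5),(356,150),(405,157)])
g=cv2.cvtColor(p['image'],cv2.COLOR_BGR2GRAY)[95:175,340:420]
q=cv2.HoughCircles(cv2.GaussianBlur(cv2.resize(g,None,fx=4,fy=4),(5,5),1),cv2.HOUGH_GRADIENT,1,200,param1=100,param2=20,minRadius=100,maxRadius=140)
print(q, [atz(p,340+a/4,95+b/4,.101).round(4) for a,b,_ in q[0]])
X=atz(p,384,136,.101); print([proj(p,X+np.array([.027*np.cos(t),.027*np.sin(t),0])).round(1).tolist() for t in np.arange(0,6.28,np.pi/2)])
for t in('woodblock',):
  for r in regions_of(t,p)[:1]:
    b=cv2.minAreaRect(cv2.findNonZero(r['pixels'].astype(np.uint8))); print([atz(p,u,v,.03).round(3).tolist() for u,v in cv2.boxPoints(b)])
T=imaging.get_image('top')
for r in regions_of('reel0',T)[:3]: print(round(r['conf'],2),r['rect'],atz(T,(r['rect'][0]+r['rect'][2])/2,(r['rect'][1]+r['rect'][3])/2,.095).round(3))
```

```text
[0.635 0.162 0.101]
[0.6355 0.1616 0.098 ]
[[[166.5 163.5 120.2]]] [array([0.6329, 0.1621, 0.101 ])]
[[414.8, 135.9], [385.7, 104.1], [353.2, 136.1], [382.4, 166.2]]
[[0.656, 0.157, 0.03], [0.682, 0.265, 0.03], [0.732, 0.251, 0.03], [0.711, 0.141, 0.03]]
0.7 [186.6, 184.2, 208.6, 200.1] [0.555 0.321 0.095]
0.53 [290.6, 146.4, 380.5, 246.6] [ 0.543 -0.098  0.095]
```

{"fn": "move_arm", "kwargs": {"series": [{"rx": 0,"ry": 0,"rz": 10,"tx": 0.4,"ty": 0.3,"tz": 0,"jaw": -0.7},{"rx": 0,"ry": 0,"rz": 10,"tx": 0.4,"ty": 0.3,"tz": 0,"jaw": -0.7},{"rx": 0,"ry": 0,"rz": 10,"tx": 0.4,"ty": 0.3,"tz": 0,"jaw": -0.7},{"rx": 0,"ry": 0,"rz": 10,"tx": 0.4,"ty": 0.2,"tz": 0,"jaw": -0.7},{"rx": 0,"ry": 0,"rz": 10,"tx": 0.25,"ty": 0.17,"tz": 0,"jaw": -0.7}]}}

```text
time_s: 31.45
eef_pos: [0.6346, 0.1625, 0.2644]
ee_rot: [-3.139, 0.001, 2.446]
contact_force: [-0.1, -0.6, 0.6]
width: 0.847
```

{"fn": "move_arm", "kwargs": {"series": [{"rx": 0,"ry": 0,"rz": 10,"tx": 0,"ty": 0,"tz": 0,"jaw": -0.7},{"rx": 0,"ry": 0,"rz": 10,"tx": 0,"ty": 0,"tz": 0,"jaw": -0.7},{"rx": 0,"ry": 0,"rz": 10,"tx": 0,"ty": 0,"tz": 0,"jaw": -0.7},{"rx": 0,"ry": 0,"rz": 10,"tx": 0,"ty": 0,"tz": 0,"jaw": -0.7},{"rx": 0,"ry": 0,"rz": 0,"tx": 0,"ty": 0,"tz": 0,"jaw": -0.7}]}}

```text
time_s: 32.08
eef_pos: [0.6342, 0.1623, 0.2647]
ee_rot: [-3.14, 0.001, 3.137]
contact_force: [-0.2, 0.3, 0.5]
width: 0.85
```

Run:
```python
from h import *
st(); p=imaging.get_image('wrist'); cv2.imwrite('pics/w7.png',p['image'])
print(np.round(-p['R'].T@p['t'],3)); print('proj est',proj(p,[.634,.162,.101]))
for r in regions_of('reel0',p)[:3]: print(round(r['conf'],2),r['rect'])
for o in circ(p,.101,.027): print(o)
```

```text
{'time_s': np.float64(32.075), 'eef_pos': array([0.634, 0.162, 0.265]), 'ee_rot': array([-3.140e+00,  1.000e-03,  3.137e+00]), 'contact_force': array([-0.208,  0.33 ,  0.546]), 'width': np.float64(0.85), 'joint_pos': array([ 0.2  ,  0.254,  0.99 , -0.002,  1.897, -1.367])}
[0.555 0.163 0.408]
proj est [318.98630801 178.99993682]
0.89 [441.7, 67.3, 546.4, 133.3]
0.75 [292.5, 138.5, 350.4, 209.9]
(array([ 473,   66,   74,   65, 3457], dtype=int32), array([0.5652, 0.3231]), 0.0311)
(array([ 291,  136,   58,   71, 2563], dtype=int32), array([0.6276, 0.1616]), 0.0324)
(array([ 138,  265,   73,   64, 2345], dtype=int32), array([0.7603, 0.0138]), 0.053)
(array([ 218,  271,   39,   94, 2315], dtype=int32), array([0.7854, 0.0782]), 0.0592)
```

View pics/w7.png

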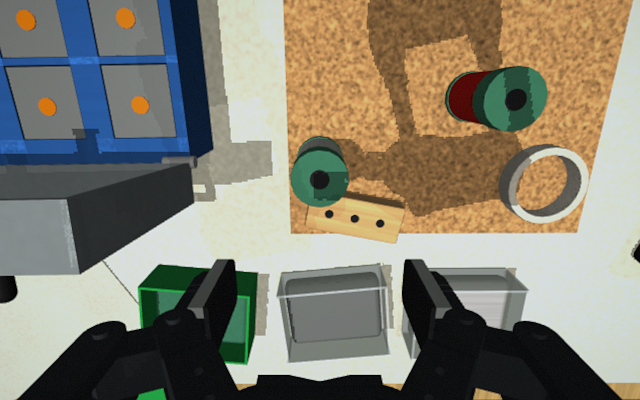

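{"fn": "move_arm", "kwargs": {"series": [{"rx": 0,"ry": 0,"rz": 0,"tx": 0,"ty": 0,"tz": -1,"jaw": -0.7},{"rx": 0,"ry": 0,"rz": 0,"tx": 0,"ty": 0,"tz": -1,"jaw": -0.7},{"rx": 0,"ry": 0,"rz": 0,"tx": 0,"ty": 0,"tz": -1,"jaw": -0.7},{"rx": 0,"ry": 0,"rz": 0,"tx": 0,"ty": 0,"tz": -1,"jaw": -0.7},{"rx": 0,"ry": 0,"rz": 0,"tx": 0,"ty": 0,"tz": -1,"jaw": -0.7}]}}

```text
time_s: 32.8
eef_pos: [0.6341, 0.1624, 0.1138]
ee_rot: [-3.14, 0.001, 3.135]
contact_force: [0.1, 0.1, 0.7]
width: 0.851
```

{"fn": "move_arm", "kwargs": {"series": [{"rx": 0,"ry": 0,"rz": 0,"tx": 0,"ty": 0,"tz": -0.8,"jaw": -0.7},{"rx": 0,"ry": 0,"rz": 0,"tx": 0,"ty": 0,"tz": -0.66,"jaw": -0.7},{"rx": 0,"ry": 0,"rz": 0,"tx": 0,"ty": 0,"tz": 0,"jaw": 1},{"rx": 0,"ry": 0,"rz": 0,"tx": 0,"ty": 0,"tz": 0,"jaw": 1},{"rx": 0,"ry": 0,"rz": 0,"tx": 0,"ty": 0,"tz": 0,"jaw": 1}], "grip_force": 40}}

```text
time_s: 33.42
eef_pos: [0.6346, 0.1625, 0.0719]
ee_rot: [-3.14, 0.002, 3.138]
contact_force: [-0.0, -0.4, -3.3]
width: 0.62
```

{"fn": "move_arm", "kwargs": {"series": [{"rx": 0,"ry": 0,"rz": 0,"tx": 0,"ty": 0,"tz": 0,"jaw": 1},{"rx": 0,"ry": 0,"rz": 0,"tx": 0,"ty": 0,"tz": 0.3,"jaw": 1},{"rx": 0,"ry": 0,"rz": 0,"tx": 0,"ty": 0,"tz": 0.6,"jaw": 1},{"rx": 0,"ry": 0,"rz": 0,"tx": 0,"ty": 0,"tz": 0.8,"jaw": 1},{"rx": 0,"ry": 0,"rz": 0,"tx": 0,"ty": 0,"tz": 0.8,"jaw": 1}]}}

```text
time_s: 34.05
eef_pos: [0.6345, 0.1624, 0.1485]
ee_rot: [-3.14, 0.003, 3.138]
contact_force: [0.6, 0.0, -3.3]
width: 0.622
```

{"fn": "move_arm", "kwargs": {"series": [{"rx": 0,"ry": 0,"rz": 0,"tx": -0.9,"ty": 0,"tz": 0.9,"jaw": 1},{"rx": 0,"ry": 0,"rz": 0,"tx": -1,"ty": -0.3,"tz": 0.8,"jaw": 1},{"rx": 0,"ry": 0,"rz": 0,"tx": -1,"ty": -0.6,"tz": 0,"jaw": 1},{"rx": 0,"ry": 0,"rz": 0,"tx": -1,"ty": -0.9,"tz": 0,"jaw": 1},{"rx": 0,"ry": 0,"rz": 0,"tx": -0.8,"ty": -0.9,"tz": 0,"jaw": 1}]}}

```text
time_s: 34.67
eef_pos: [0.4923, 0.0808, 0.1991]
ee_rot: [-3.14, 0.004, 3.139]
contact_force: [-0.2, -0.3, -2.1]
width: 0.62
```

{"fn": "move_arm", "kwargs": {"series": [{"rx": 0,"ry": 0,"rz": 0,"tx": 0,"ty": -0.8,"tz": 0,"jaw": 1},{"rx": 0,"ry": 0,"rz": 0,"tx": 0,"ty": -0.8,"tz": 0,"jaw": 1},{"rx": 0,"ry": 0,"rz": 0,"tx": 0,"ty": -0.8,"tz": 0,"jaw": 1},{"rx": 0,"ry": 0,"rz": 0,"tx": 0,"ty": -0.4,"tz": 0,"jaw": 1},{"rx": 0,"ry": 0,"rz": 0,"tx": 0,"ty": 0,"tz": 0,"jaw": 1}]}}

```text
time_s: 35.3
eef_pos: [0.4934, -0.003, 0.1979]
ee_rot: [-3.14, 0.002, 3.137]
contact_force: [0.4, 0.1, -2.7]
width: 0.625
```

Run:
```python
from h import *
st(); p=imaging.get_image('wrist'); cv2.imwrite('pics/w8.png',p['image'])
s=bot.read_state(); e=s['eef_pos']; X=[e[0],e[1],e[2]+.029]
print('centre proj',proj(p,X).round(1),'ring',[proj(p,np.array(X)+[.027*np.cos(t),.027*np.sin(t),0]).round(1).tolist() for t in np.arange(0,6.28,np.pi/2)])
for r in regions_of('reel0',p)[:3]: print(round(r['conf'],2),r['rect'])
```

```text
{'time_s': np.float64(35.3), 'eef_pos': array([ 0.493, -0.003,  0.198]), 'ee_rot': array([-3.140e+00,  2.000e-03,  3.137e+00]), 'contact_force': array([ 0.442,  0.092, -2.67 ]), 'width': np.float64(0.625), 'joint_pos': array([-7.400e-02, -2.030e-01,  1.573e+00, -1.000e-03,  1.769e+00,
       -1.641e+00])}
centre proj [319.7 304.9] ring [[319.9, 362.1], [390.5, 304.8], [319.5, 240.2], [249.1, 305.0]]
0.94 [249.6, 183.2, 391.3, 370.1]
0.86 [609.8, 214.7, 639.0, 267.9]
0.55 [15.2, 61.0, 373.3, 400.0]
```

View pics/w8.png

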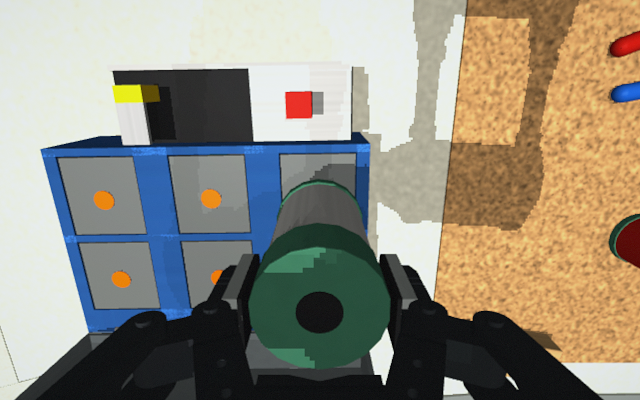

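Run:
```python
from h import *
p=imaging.get_image('wrist')
h=cv2.cvtColor(p['image'],cv2.COLOR_BGR2HSV); m=cv2.inRange(h,(5,150,120),(18,255,255)); n,l,s,c=cv2.connectedComponentsWithStats(m)
for i in range(1,n):
    if s[i,4]>60: print(c[i].round(1),atz(p,*c[i],.075).round(4))
for nm,q in(('p0 flap',[(58,157),(132,154),(149,234),(75,236)]),('p1 flap',[(168,155),(244,153),(251,233),(175,235)])): 
    W=np.array([atz(p,u,v,.075) for u,v in q]); print(nm,W.mean(0).round(4),W.round(4).tolist())
```

```text
[101.8 200. ] [ 0.4997 -0.1765  0.075 ]
[209.3 198.7] [ 0.4987 -0.09    0.075 ]
[214.9 276.3] [ 0.569  -0.0922  0.075 ]
[119.2 279.4] [ 0.572  -0.1755  0.075 ]
p0 flap [ 0.4969 -0.1743  0.075 ] [[0.4648, -0.2035, 0.075], [0.4626, -0.146, 0.075], [0.5293, -0.1431, 0.075], [0.5311, -0.2049, 0.075]]
p1 flap [ 0.496  -0.0895  0.075 ] [[0.4634, -0.1183, 0.075], [0.4619, -0.0597, 0.075], [0.5285, -0.0585, 0.075], [0.5303, -0.1216, 0.075]]
```

{"fn": "move_arm", "kwargs": {"series": [{"rx": 0,"ry": 0,"rz": 0,"tx": -0.11,"ty": -0.03,"tz": -0.5,"jaw": 1},{"rx": 0,"ry": 0,"rz": 0,"tx": 0,"ty": 0,"tz": -0.6,"jaw": 1},{"rx": 0,"ry": 0,"rz": 0,"tx": 0,"ty": 0,"tz": -0.4,"jaw": 1},{"rx": 0,"ry": 0,"rz": 0,"tx": 0,"ty": 0,"tz": -0.2,"jaw": 1},{"rx": 0,"ry": 0,"rz": 0,"tx": 0,"ty": 0,"tz": -0.2,"jaw": 1}]}}

```text
time_s: 36.08
eef_pos: [0.4899, -0.0035, 0.1397]
ee_rot: [-3.14, 0.001, 3.139]
contact_force: [-1.4, 0.1, -0.9]
width: 0.623
```

{"fn": "move_arm", "kwargs": {"series": [{"rx": 0,"ry": 0,"rz": 0,"tx": 0,"ty": 0,"tz": -0.2,"jaw": 1},{"rx": 0,"ry": 0,"rz": 0,"tx": 0,"ty": 0,"tz": -0.2,"jaw": 1},{"rx": 0,"ry": 0,"rz": 0,"tx": 0,"ty": 0,"tz": -0.2,"jaw": 1},{"rx": 0,"ry": 0,"rz": 0,"tx": 0,"ty": 0,"tz": 0,"jaw": 1},{"rx": 0,"ry": 0,"rz": 0,"tx": 0,"ty": 0,"tz": 0,"jaw": 1}]}}

```text
time_s: 36.7
eef_pos: [0.4897, -0.0035, 0.1217]
ee_rot: [-3.14, 0.0, 3.138]
contact_force: [-0.8, 1.0, -2.9]
width: 0.623
```

Inside with almost no force; continue down.

{"fn": "move_arm", "kwargs": {"series": [{"rx": 0,"ry": 0,"rz": 0,"tx": 0,"ty": 0,"tz": -0.25,"jaw": 1},{"rx": 0,"ry": 0,"rz": 0,"tx": 0,"ty": 0,"tz": -0.25,"jaw": 1},{"rx": 0,"ry": 0,"rz": 0,"tx": 0,"ty": 0,"tz": -0.25,"jaw": 1},{"rx": 0,"ry": 0,"rz": 0,"tx": 0,"ty": 0,"tz": -0.25,"jaw": 1},{"rx": 0,"ry": 0,"rz": 0,"tx": 0,"ty": 0,"tz": 0,"jaw": 1}]}}

```text
time_s: 37.33
eef_pos: [0.4894, -0.0035, 0.0908]
ee_rot: [-3.14, -0.001, 3.139]
contact_force: [-0.2, 0.5, -3.2]
width: 0.622
```

{"fn": "move_arm", "kwargs": {"series": [{"rx": 0,"ry": 0,"rz": 0,"tx": 0,"ty": 0,"tz": -0.15,"jaw": 1},{"rx": 0,"ry": 0,"rz": 0,"tx": 0,"ty": 0,"tz": -0.15,"jaw": 1},{"rx": 0,"ry": 0,"rz": 0,"tx": 0,"ty": 0,"tz": -0.1,"jaw": 1},{"rx": 0,"ry": 0,"rz": 0,"tx": 0,"ty": 0,"tz": 0,"jaw": 1},{"rx": 0,"ry": 0,"rz": 0,"tx": 0,"ty": 0,"tz": 0,"jaw": 1}]}}

```text
time_s: 37.95
eef_pos: [0.4899, -0.0035, 0.08]
ee_rot: [-3.14, 0.001, 3.139]
contact_force: [0.1, 0.2, -3.2]
width: 0.625
```

{"fn": "move_arm", "kwargs": {"series": [{"rx": 0,"ry": 0,"rz": 0,"tx": 0,"ty": 0,"tz": -0.1,"jaw": 1},{"rx": 0,"ry": 0,"rz": 0,"tx": 0,"ty": 0,"tz": -0.05,"jaw": 1},{"rx": 0,"ry": 0,"rz": 0,"tx": 0,"ty": 0,"tz": 0,"jaw": -0.6},{"rx": 0,"ry": 0,"rz": 0,"tx": 0,"ty": 0,"tz": 0,"jaw": -0.6},{"rx": 0,"ry": 0,"rz": 0,"tx": 0,"ty": 0,"tz": 0.5,"jaw": -0.6}]}}

```text
time_s: 38.58
eef_pos: [0.4893, -0.0035, 0.0902]
ee_rot: [-3.14, -0.001, 3.139]
contact_force: [-0.8, -0.4, 0.7]
width: 0.8
```

{"fn": "move_arm", "kwargs": {"series": [{"rx": 0,"ry": 0,"rz": 0,"tx": 0,"ty": 0,"tz": 1,"jaw": -0.6},{"rx": 0,"ry": 0,"rz": 0,"tx": 0,"ty": 0,"tz": 1,"jaw": -0.6},{"rx": 0,"ry": 0,"rz": 0,"tx": 0,"ty": 1,"tz": 1,"jaw": -0.6},{"rx": 0,"ry": 0,"rz": 0,"tx": 0,"ty": 1,"tz": 1,"jaw": -0.6},{"rx": 0,"ry": 0,"rz": 0,"tx": 0,"ty": 1,"tz": 1,"jaw": -0.6}]}}

```text
time_s: 39.2
eef_pos: [0.4899, 0.0873, 0.2431]
ee_rot: [-3.14, 0.003, 3.138]
contact_force: [1.1, -0.2, 0.1]
width: 0.799
```

Run:
```python
from h import *
st(); p=imaging.get_image('wrist'); cv2.imwrite('pics/w9.png',p['image'])
for r in regions_of('reel0',p)[:4]: print(round(r['conf'],2),r['rect'])
for z in(.101,.104):
    for o in circ(p,z,.027): print(z,o)
print(proj(p,[.493,-.004,.104]))
```

```text
{'time_s': np.float64(39.2), 'eef_pos': array([0.49 , 0.087, 0.243]), 'ee_rot': array([-3.140e+00,  3.000e-03,  3.138e+00]), 'contact_force': array([ 1.105, -0.203,  0.108]), 'width': np.float64(0.799), 'joint_pos': array([ 0.109, -0.184,  1.476, -0.002,  1.846, -1.459])}
0.96 [503.3, 203.2, 613.8, 291.5]
0.78 [182.6, 149.9, 252.6, 218.4]
0.101 (array([ 181,  151,   68,   66, 3195], dtype=int32), array([ 0.4901, -0.0007]), 0.0307)
0.101 (array([ 540,  228,   74,   62, 3105], dtype=int32), array([0.5577, 0.322 ]), 0.0359)
0.104 (array([ 181,  151,   68,   66, 3195], dtype=int32), array([4.892e-01, 3.000e-04]), 0.0304)
0.104 (array([ 540,  228,   74,   62, 3105], dtype=int32), array([0.5562, 0.3196]), 0.0356)
[211.10714571 189.83752406]
```

View pics/w9.png

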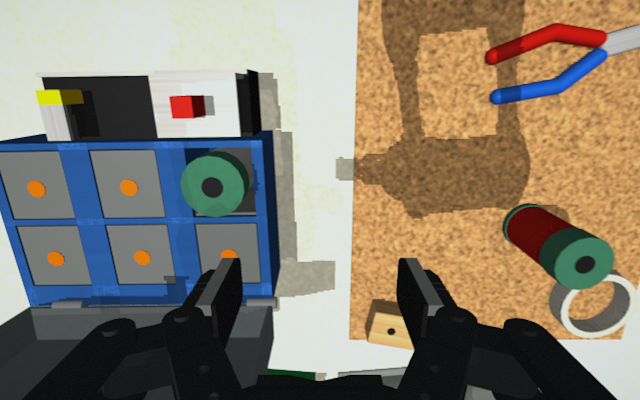

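{"fn": "move_arm", "kwargs": {"series": [{"rx": 0,"ry": 0,"rz": 0,"tx": 0.5,"ty": 1,"tz": 0.4,"jaw": -0.6},{"rx": 0,"ry": 0,"rz": 0,"tx": 0.5,"ty": 1,"tz": 0.4,"jaw": -0.6},{"rx": 0,"ry": 0,"rz": 0,"tx": 0.5,"ty": 1,"tz": 0,"jaw": -0.6},{"rx": 0,"ry": 0,"rz": 0,"tx": 0.5,"ty": 1,"tz": 0,"jaw": -0.6},{"rx": 0,"ry": 0,"rz": 0,"tx": 0.43,"ty": 1,"tz": 0,"jaw": -0.6}]}}

```text
time_s: 39.92
eef_pos: [0.5635, 0.2366, 0.2643]
ee_rot: [-3.139, 0.001, 3.138]
contact_force: [-0.4, -0.4, 0.4]
width: 0.802
```

{"fn": "move_arm", "kwargs": {"series": [{"rx": 0,"ry": 0,"rz": 0,"tx": 0,"ty": 1,"tz": 0,"jaw": -0.6},{"rx": 0,"ry": 0,"rz": 0,"tx": 0,"ty": 1,"tz": 0,"jaw": -0.6},{"rx": 0,"ry": 0,"rz": 0,"tx": 0,"ty": 0.9,"tz": 0,"jaw": -0.6},{"rx": 0,"ry": 0,"rz": 0,"tx": 0,"ty": 0,"tz": 0,"jaw": -0.6},{"rx": 0,"ry": 0,"rz": 0,"tx": 0,"ty": 0,"tz": 0,"jaw": -0.6}]}}

```text
time_s: 40.55
eef_pos: [0.5631, 0.3225, 0.2643]
ee_rot: [-3.139, 0.001, 3.138]
contact_force: [0.1, 0.9, -0.4]
width: 0.801
```

Run:
```python
from h import *
st(); p=imaging.get_image('wrist'); cv2.imwrite('pics/w10.png',p['image'])
g=cv2.cvtColor(p['image'],cv2.COLOR_BGR2HSV); m=cv2.inRange(g,(60,50,15),(95,255,255)); m[250:]=0
n,l,s,c=cv2.connectedComponentsWithStats(m); i=1+np.argmax(s[1:,4]); x,y,w,h,_=s[i]
v=g[y:y+h,x:x+w,2]; hole=(v<45)&(cv2.convexHull is not None); fill=np.zeros_like(m); k=cv2.findContours((l==i).astype(np.uint8),cv2.RETR_EXTERNAL,2)[0]; cv2.drawContours(fill,k,-1,255,-1)
hm=((fill>0)&(m==0)).astype(np.uint8); n2,l2,s2,c2=cv2.connectedComponentsWithStats(hm); j=1+np.argmax(s2[1:,4]); print(s[i],'hole',s2[j],c2[j].round(1),atz(p,*c2[j],.101).round(4)); print(circ(p,.101,.027))
```

```text
{'time_s': np.float64(40.55), 'eef_pos': array([0.563, 0.322, 0.264]), 'ee_rot': array([-3.139e+00,  1.000e-03,  3.138e+00]), 'contact_force': array([ 0.091,  0.889, -0.352]), 'width': np.float64(0.801), 'joint_pos': array([ 0.469,  0.238,  1.009, -0.003,  1.895, -1.099])}
[ 297  149   58   60 2446] hole [317 173  18  18 259] [325.7 181.5] [0.5652 0.3282 0.101 ]
[(array([ 297,  149,   58,   60, 2446], dtype=int32), array([0.5631, 0.3285]), 0.028), (array([  17,  311,  128,   83, 3766], dtype=int32), array([0.7621, 0.0657]), 0.0887)]
```

{"fn": "move_arm", "kwargs": {"series": [{"rx": 0,"ry": 0,"rz": 0,"tx": 0.1,"ty": 0.18,"tz": -1,"jaw": -0.7},{"rx": 0,"ry": 0,"rz": 0,"tx": 0,"ty": 0,"tz": -1,"jaw": -0.7},{"rx": 0,"ry": 0,"rz": 0,"tx": 0,"ty": 0,"tz": -1,"jaw": -0.7},{"rx": 0,"ry": 0,"rz": 0,"tx": 0,"ty": 0,"tz": -1,"jaw": -0.7},{"rx": 0,"ry": 0,"rz": 0,"tx": 0,"ty": 0,"tz": -1,"jaw": -0.7}]}}

```text
time_s: 41.22
eef_pos: [0.5662, 0.3275, 0.1139]
ee_rot: [-3.14, 0.001, 3.137]
contact_force: [0.9, -0.6, 0.3]
width: 0.85
```

{"fn": "move_arm", "kwargs": {"series": [{"rx": 0,"ry": 0,"rz": 0,"tx": 0,"ty": 0,"tz": -0.8,"jaw": -0.7},{"rx": 0,"ry": 0,"rz": 0,"tx": 0,"ty": 0,"tz": -0.64,"jaw": -0.7},{"rx": 0,"ry": 0,"rz": 0,"tx": 0,"ty": 0,"tz": 0,"jaw": 1},{"rx": 0,"ry": 0,"rz": 0,"tx": 0,"ty": 0,"tz": 0,"jaw": 1},{"rx": 0,"ry": 0,"rz": 0,"tx": 0,"ty": 0,"tz": 0,"jaw": 1}]}}

```text
time_s: 41.85
eef_pos: [0.5663, 0.329, 0.0723]
ee_rot: [-3.14, 0.002, 3.138]
contact_force: [0.5, 0.1, -1.4]
width: 0.621
```

{"fn": "move_arm", "kwargs": {"series": [{"rx": 0,"ry": 0,"rz": 0,"tx": 0,"ty": 0,"tz": 0,"jaw": 1},{"rx": 0,"ry": 0,"rz": 0,"tx": 0,"ty": 0,"tz": 0.4,"jaw": 1},{"rx": 0,"ry": 0,"rz": 0,"tx": 0,"ty": 0,"tz": 0.8,"jaw": 1},{"rx": 0,"ry": 0,"rz": 0,"tx": 0,"ty": 0,"tz": 1,"jaw": 1},{"rx": 0,"ry": 0,"rz": 0,"tx": 0,"ty": 0,"tz": 1,"jaw": 1}]}}

```text
time_s: 42.48
eef_pos: [0.5658, 0.3289, 0.1693]
ee_rot: [-3.14, 0.002, 3.139]
contact_force: [-0.2, -0.3, -2.0]
width: 0.619
```

{"fn": "move_arm", "kwargs": {"series": [{"rx": 0,"ry": 0,"rz": 0,"tx": -0.5,"ty": -0.5,"tz": 0.8,"jaw": 1},{"rx": 0,"ry": 0,"rz": 0,"tx": -0.5,"ty": -1,"tz": 0.8,"jaw": 1},{"rx": 0,"ry": 0,"rz": 0,"tx": -0.5,"ty": -1,"tz": 0.4,"jaw": 1},{"rx": 0,"ry": 0,"rz": 0,"tx": -0.5,"ty": -1,"tz": 0,"jaw": 1},{"rx": 0,"ry": 0,"rz": 0,"tx": -0.4,"ty": -1,"tz": 0,"jaw": 1}]}}

```text
time_s: 43.1
eef_pos: [0.4933, 0.1931, 0.229]
ee_rot: [-3.14, 0.003, 3.139]
contact_force: [0.4, -0.1, -2.7]
width: 0.62
```

{"fn": "move_arm", "kwargs": {"series": [{"rx": 0,"ry": 0,"rz": 0,"tx": 0,"ty": -1,"tz": 0,"jaw": 1},{"rx": 0,"ry": 0,"rz": 0,"tx": 0,"ty": -1,"tz": 0,"jaw": 1},{"rx": 0,"ry": 0,"rz": 0,"tx": 0,"ty": -1,"tz": 0,"jaw": 1},{"rx": 0,"ry": 0,"rz": 0,"tx": 0,"ty": -1,"tz": 0,"jaw": 1},{"rx": 0,"ry": 0,"rz": 0,"tx": 0,"ty": -1,"tz": 0,"jaw": 1}]}}

```text
time_s: 43.72
eef_pos: [0.4937, 0.0429, 0.2286]
ee_rot: [-3.14, 0.003, 3.139]
contact_force: [0.3, -1.0, -1.6]
width: 0.618
```

{"fn": "move_arm", "kwargs": {"series": [{"rx": 0,"ry": 0,"rz": 0,"tx": 0,"ty": -1,"tz": 0,"jaw": 1},{"rx": 0,"ry": 0,"rz": 0,"tx": 0,"ty": -1,"tz": 0,"jaw": 1},{"rx": 0,"ry": 0,"rz": 0,"tx": 0,"ty": -1,"tz": 0,"jaw": 1},{"rx": 0,"ry": 0,"rz": 0,"tx": 0,"ty": -1,"tz": 0,"jaw": 1},{"rx": 0,"ry": 0,"rz": 0,"tx": 0,"ty": -1,"tz": 0,"jaw": 1}]}}

```text
time_s: 44.35
eef_pos: [0.4938, -0.1071, 0.2286]
ee_rot: [-3.139, 0.003, 3.139]
contact_force: [-0.1, -0.7, -2.6]
width: 0.618
```

{"fn": "move_arm", "kwargs": {"series": [{"rx": 0,"ry": 0,"rz": 0,"tx": 0,"ty": -1,"tz": 0,"jaw": 1},{"rx": 0,"ry": 0,"rz": 0,"tx": 0,"ty": -0.8,"tz": 0,"jaw": 1},{"rx": 0,"ry": 0,"rz": 0,"tx": 0,"ty": -0.55,"tz": 0,"jaw": 1},{"rx": 0,"ry": 0,"rz": 0,"tx": 0,"ty": 0,"tz": -0.5,"jaw": 1},{"rx": 0,"ry": 0,"rz": 0,"tx": 0,"ty": 0,"tz": -0.7,"jaw": 1}]}}

```text
time_s: 44.98
eef_pos: [0.4941, -0.176, 0.1908]
ee_rot: [-3.14, 0.002, 3.139]
contact_force: [0.7, 0.5, -3.1]
width: 0.622
```

Run:
```python
from h import *
st(); p=imaging.get_image('wrist'); cv2.imwrite('pics/w11.png',p['image'])
e=bot.read_state()['eef_pos']; X=np.array([e[0],e[1],e[2]+.029]); print('ring',proj(p,X).round(1),proj(p,X+[.027,0,0]).round(1),proj(p,X-[.027,0,0]).round(1))
c=p['image'][200:400,240:400]; g=cv2.cvtColor(c,cv2.COLOR_BGR2HSV)
m=((g[:,:,2]<30)*255).astype(np.uint8); m[:,:40]=0;m[:,120:]=0;m[:60]=0; n,l,s,cc=cv2.connectedComponentsWithStats(m)
for i in range(1,n):
    if s[i,4]>200: print(s[i],cc[i]+[240,200])
m=cv2.inRange(cv2.cvtColor(p['image'],cv2.COLOR_BGR2HSV),(5,150,120),(18,255,255)); n,l,s,c=cv2.connectedComponentsWithStats(m)
for i in range(1,n):
    if s[i,4]>60: print(c[i].round(1),atz(p,*c[i],.075).round(4))
```

```text
{'time_s': np.float64(44.975), 'eef_pos': array([ 0.494, -0.176,  0.191]), 'ee_rot': array([-3.140e+00,  2.000e-03,  3.139e+00]), 'contact_force': array([ 0.68 ,  0.505, -3.099]), 'width': np.float64(0.622), 'joint_pos': array([-4.070e-01, -1.190e-01,  1.510e+00, -1.000e-03,  1.748e+00,
       -1.975e+00])}
ring [320.  296.5] [320.1 352.8] [319.9 232.9]
[  56   89   47   41 1510] [318.92980132 308.76423841]
[  40  175   80   25 1794] [319.58639911 388.18171683]
[429.6 199.5] [ 0.4983 -0.0898  0.075 ]
[425.5 279.2] [ 0.5689 -0.0865  0.075 ]
[524.8 279.5] [ 0.5691 -0.0029  0.075 ]
```

{"fn": "move_arm", "kwargs": {"series": [{"rx": 0,"ry": 0,"rz": 0,"tx": -0.05,"ty": 0,"tz": -0.5,"jaw": 1},{"rx": 0,"ry": 0,"rz": 0,"tx": 0,"ty": 0,"tz": -0.6,"jaw": 1},{"rx": 0,"ry": 0,"rz": 0,"tx": 0,"ty": 0,"tz": -0.3,"jaw": 1},{"rx": 0,"ry": 0,"rz": 0,"tx": 0,"ty": 0,"tz": -0.2,"jaw": 1},{"rx": 0,"ry": 0,"rz": 0,"tx": 0,"ty": 0,"tz": -0.2,"jaw": 1}]}}

```text
time_s: 45.65
eef_pos: [0.4924, -0.1766, 0.1374]
ee_rot: [-3.14, 0.001, 3.139]
contact_force: [0.1, 0.7, -0.5]
width: 0.618
```

{"fn": "move_arm", "kwargs": {"series": [{"rx": 0,"ry": 0,"rz": 0,"tx": 0,"ty": 0,"tz": -0.2,"jaw": 1},{"rx": 0,"ry": 0,"rz": 0,"tx": 0,"ty": 0,"tz": -0.2,"jaw": 1},{"rx": 0,"ry": 0,"rz": 0,"tx": 0,"ty": 0,"tz": -0.2,"jaw": 1},{"rx": 0,"ry": 0,"rz": 0,"tx": 0,"ty": 0,"tz": 0,"jaw": 1},{"rx": 0,"ry": 0,"rz": 0,"tx": 0,"ty": 0,"tz": 0,"jaw": 1}]}}

```text
time_s: 46.28
eef_pos: [0.4921, -0.1766, 0.1191]
ee_rot: [-3.14, 0.0, 3.138]
contact_force: [-0.6, -0.4, -2.7]
width: 0.62
```

{"fn": "move_arm", "kwargs": {"series": [{"rx": 0,"ry": 0,"rz": 0,"tx": 0,"ty": 0,"tz": -0.25,"jaw": 1},{"rx": 0,"ry": 0,"rz": 0,"tx": 0,"ty": 0,"tz": -0.25,"jaw": 1},{"rx": 0,"ry": 0,"rz": 0,"tx": 0,"ty": 0,"tz": -0.25,"jaw": 1},{"rx": 0,"ry": 0,"rz": 0,"tx": 0,"ty": 0,"tz": -0.25,"jaw": 1},{"rx": 0,"ry": 0,"rz": 0,"tx": 0,"ty": 0,"tz": 0,"jaw": 1}]}}

```text
time_s: 46.9
eef_pos: [0.4918, -0.1764, 0.088]
ee_rot: [-3.141, -0.001, 3.139]
contact_force: [0.4, 0.9, -2.6]
width: 0.622
```

{"fn": "move_arm", "kwargs": {"series": [{"rx": 0,"ry": 0,"rz": 0,"tx": 0,"ty": 0,"tz": -0.15,"jaw": 1},{"rx": 0,"ry": 0,"rz": 0,"tx": 0,"ty": 0,"tz": -0.15,"jaw": 1},{"rx": 0,"ry": 0,"rz": 0,"tx": 0,"ty": 0,"tz": -0.1,"jaw": 1},{"rx": 0,"ry": 0,"rz": 0,"tx": 0,"ty": 0,"tz": -0.05,"jaw": 1},{"rx": 0,"ry": 0,"rz": 0,"tx": 0,"ty": 0,"tz": 0,"jaw": 1}]}}

```text
time_s: 47.52
eef_pos: [0.4922, -0.1766, 0.0756]
ee_rot: [-3.14, 0.001, 3.139]
contact_force: [0.9, -0.3, -2.2]
width: 0.619
```

{"fn": "move_arm", "kwargs": {"series": [{"rx": 0,"ry": 0,"rz": 0,"tx": 0,"ty": 0,"tz": 0,"jaw": -0.6},{"rx": 0,"ry": 0,"rz": 0,"tx": 0,"ty": 0,"tz": 0,"jaw": -0.6},{"rx": 0,"ry": 0,"rz": 0,"tx": 0,"ty": 0,"tz": 0.4,"jaw": -0.6},{"rx": 0,"ry": 0,"rz": 0,"tx": 0,"ty": 0,"tz": 0.8,"jaw": -0.6},{"rx": 0,"ry": 0,"rz": 0,"tx": 0,"ty": 0,"tz": 1,"jaw": -0.6}]}}

```text
time_s: 48.15
eef_pos: [0.4922, -0.1766, 0.143]
ee_rot: [-3.14, 0.001, 3.139]
contact_force: [0.1, -0.1, -0.0]
width: 0.802
```

{"fn": "move_arm", "kwargs": {"series": [{"rx": 0,"ry": 0,"rz": 0,"tx": 0,"ty": 0,"tz": 1,"jaw": -0.6},{"rx": 0,"ry": 0,"rz": 0,"tx": 0,"ty": 0.5,"tz": 1,"jaw": 1},{"rx": 0,"ry": 0,"rz": 0,"tx": 0,"ty": 0.8,"tz": 1,"jaw": 1},{"rx": 0,"ry": 0,"rz": 0,"tx": 0,"ty": 0.8,"tz": 1,"jaw": 1},{"rx": 0,"ry": 0,"rz": 0,"tx": 0,"ty": 0.8,"tz": 1,"jaw": 1}]}}

```text
time_s: 48.78
eef_pos: [0.4922, -0.0889, 0.2941]
ee_rot: [-3.139, 0.003, 3.138]
contact_force: [0.5, -0.4, 0.1]
width: 0.001
```

{"fn": "move_arm", "kwargs": {"series": [{"rx": 0,"ry": 0,"rz": 0,"tx": 0,"ty": 0,"tz": 0,"jaw": 1},{"rx": 0,"ry": 0,"rz": 0,"tx": 0,"ty": 0,"tz": 0,"jaw": 1},{"rx": 0,"ry": 0,"rz": 0,"tx": 0,"ty": 0,"tz": 0,"jaw": 1},{"rx": 0,"ry": 0,"rz": 0,"tx": 0,"ty": 0,"tz": 0,"jaw": 1},{"rx": 0,"ry": 0,"rz": 0,"tx": 0,"ty": 0,"tz": 0,"jaw": 1}]}}

```text
time_s: 49.4
eef_pos: [0.4922, -0.0899, 0.2911]
ee_rot: [-3.14, -0.0, 3.138]
contact_force: [0.2, 0.3, 0.4]
width: 0.005
```

Run:
```python
from h import *
st(); p=imaging.get_image('wrist'); cv2.imwrite('pics/w12.png',p['image'])
for n,X in(('p2',[.493,-.004,.104]),('p0',[.495,-.176,.104])):
    print(n,proj(p,X).round(1),[proj(p,np.array(X)+[.027*np.cos(t),.027*np.sin(t),0]).round(1).tolist() for t in np.arange(0,6.28,np.pi/2)])
h=cv2.cvtColor(p['image'],cv2.COLOR_BGR2HSV); m=cv2.inRange(h,(60,50,15),(95,255,255)); n,l,s,c=cv2.connectedComponentsWithStats(m)
print([ (s[i].tolist(),c[i].round(1)) for i in range(1,n) if s[i,4]>300])
```

```text
{'time_s': np.float64(49.4), 'eef_pos': array([ 0.492, -0.09 ,  0.291]), 'ee_rot': array([-3.14 , -0.   ,  3.138]), 'contact_force': array([0.152, 0.33 , 0.439]), 'width': np.float64(0.005), 'joint_pos': array([-0.248, -0.155,  1.365, -0.002,  1.931, -1.815])}
p2 [407.7 174. ] [[405.7, 200.4], [435.5, 173.9], [409.8, 146.3], [379.9, 174.1]]
p0 [231.2 176.4] [[233.3, 202.7], [258.8, 176.3], [228.9, 148.8], [203.5, 176.5]]
[([0, 0, 61, 111, 5442], array([24.8, 59.8])), ([378, 141, 58, 57, 2371], array([406.3, 168.6])), ([204, 143, 58, 57, 2338], array([232.7, 170.6]))]
```

View pics/w12.png

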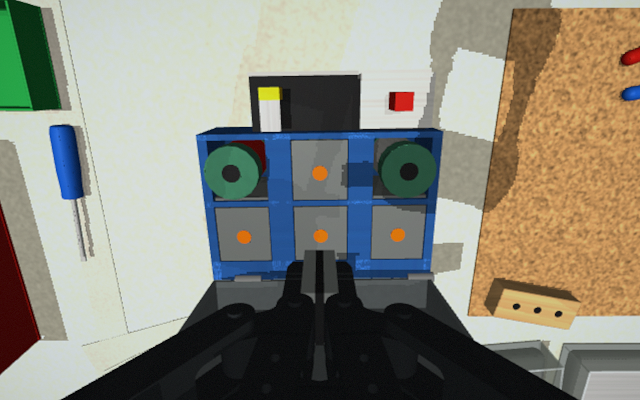

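{"fn": "move_arm", "kwargs": {"series": [{"rx": 0,"ry": 0,"rz": 0,"tx": 0,"ty": -1,"tz": -1,"jaw": 1},{"rx": 0,"ry": 0,"rz": 0,"tx": 0,"ty": -1,"tz": -1,"jaw": 1},{"rx": 0,"ry": 0,"rz": 0,"tx": 0,"ty": -0.9,"tz": -1,"jaw": 1},{"rx": 0,"ry": 0,"rz": 0,"tx": 0,"ty": 0,"tz": -1,"jaw": 1},{"rx": 0,"ry": 0,"rz": 0,"tx": 0,"ty": 0,"tz": -1,"jaw": 1}]}}

```text
time_s: 50.08
eef_pos: [0.4921, -0.1771, 0.1406]
ee_rot: [-3.14, 0.001, 3.138]
contact_force: [0.0, 0.1, -0.1]
width: 0.003
```

{"fn": "move_arm", "kwargs": {"series": [{"rx": 0,"ry": 0,"rz": 0,"tx": 0,"ty": 0,"tz": -0.8,"jaw": 1},{"rx": 0,"ry": 0,"rz": 0,"tx": 0,"ty": 0,"tz": -0.2,"jaw": 1},{"rx": 0,"ry": 0,"rz": 0,"tx": 0,"ty": 0,"tz": -0.1,"jaw": 1},{"rx": 0,"ry": 0,"rz": 0,"tx": 0,"ty": 0,"tz": -0.2,"jaw": 1},{"rx": 0,"ry": 0,"rz": 0,"tx": 0,"ty": 0,"tz": 0,"jaw": 1}]}}

```text
time_s: 50.7
eef_pos: [0.4931, -0.1769, 0.1041]
ee_rot: [-3.139, 0.003, 3.139]
contact_force: [0.8, -1.0, 4.9]
width: 0.003
```

{"fn": "move_arm", "kwargs": {"series": [{"rx": 0,"ry": 0,"rz": 0,"tx": 0,"ty": 0,"tz": 0.5,"jaw": 1},{"rx": 0,"ry": 0,"rz": 0,"tx": 0,"ty": 0.9,"tz": 0.5,"jaw": 1},{"rx": 0,"ry": 0,"rz": 0,"tx": 0,"ty": 1,"tz": 0,"jaw": 1},{"rx": 0,"ry": 0,"rz": 0,"tx": 0,"ty": 1,"tz": 0,"jaw": 1},{"rx": 0,"ry": 0,"rz": 0,"tx": 0,"ty": 1,"tz": 0,"jaw": 1}]}}

```text
time_s: 51.32
eef_pos: [0.4925, -0.0588, 0.1341]
ee_rot: [-3.14, 0.002, 3.138]
contact_force: [-0.1, 1.0, 0.1]
width: -0.004
```

{"fn": "move_arm", "kwargs": {"series": [{"rx": 0,"ry": 0,"rz": 0,"tx": 0,"ty": 1,"tz": 0,"jaw": 1},{"rx": 0,"ry": 0,"rz": 0,"tx": 0,"ty": 0.85,"tz": 0,"jaw": 1},{"rx": 0,"ry": 0,"rz": 0,"tx": 0,"ty": 0,"tz": -0.6,"jaw": 1},{"rx": 0,"ry": 0,"rz": 0,"tx": 0,"ty": 0,"tz": -0.4,"jaw": 1},{"rx": 0,"ry": 0,"rz": 0,"tx": 0,"ty": 0,"tz": 0,"jaw": 1}]}}

```text
time_s: 51.95
eef_pos: [0.493, -0.005, 0.1041]
ee_rot: [-3.14, 0.004, 3.138]
contact_force: [-1.8, 2.1, 7.4]
width: -0.0
```

{"fn": "move_arm", "kwargs": {"series": [{"rx": 0,"ry": 0,"rz": 0,"tx": 0,"ty": 0,"tz": 1,"jaw": 1},{"rx": 0,"ry": 0,"rz": 0,"tx": 0,"ty": -0.5,"tz": 1,"jaw": 1},{"rx": 0,"ry": 0,"rz": 0,"tx": 0,"ty": -0.8,"tz": 1,"jaw": 1},{"rx": 0,"ry": 0,"rz": 0,"tx": 0,"ty": -0.8,"tz": 1,"jaw": 1},{"rx": 0,"ry": 0,"rz": 0,"tx": 0,"ty": -0.7,"tz": 1,"jaw": 1}]}}

```text
time_s: 52.58
eef_pos: [0.4919, -0.0901, 0.2527]
ee_rot: [-3.14, -0.001, 3.137]
contact_force: [-0.2, 0.8, -0.2]
width: -0.0
```

{"fn": "move_arm", "kwargs": {"series": [{"rx": 0,"ry": 0,"rz": 0,"tx": 0,"ty": 0,"tz": 1,"jaw": 1},{"rx": 0,"ry": 0,"rz": 0,"tx": 0.7,"ty": 0,"tz": 0.6,"jaw": 1},{"rx": 0,"ry": 0,"rz": 0,"tx": 1,"ty": 0,"tz": 0,"jaw": 1},{"rx": 0,"ry": 0,"rz": 0,"tx": 1,"ty": 0,"tz": 0,"jaw": 1},{"rx": 0,"ry": 0,"rz": 0,"tx": 1,"ty": 0,"tz": 0,"jaw": 1}]}}

```text
time_s: 53.2
eef_pos: [0.604, -0.0897, 0.2995]
ee_rot: [-3.14, -0.001, 3.137]
contact_force: [-0.4, 0.1, 0.5]
width: 0.002
```

{"fn": "move_arm", "kwargs": {"series": [{"rx": 0,"ry": 0,"rz": 0,"tx": 1,"ty": 0,"tz": 0,"jaw": 1},{"rx": 0,"ry": 0,"rz": 0,"tx": 1,"ty": 0,"tz": 0,"jaw": 1},{"rx": 0,"ry": 0,"rz": 0,"tx": 1,"ty": 0,"tz": 0,"jaw": 1},{"rx": 0,"ry": 0,"rz": 0,"tx": 1,"ty": 0,"tz": 0,"jaw": 1},{"rx": 0,"ry": 0,"rz": 0,"tx": 0,"ty": 0,"tz": 0,"jaw": 1}]}}

```text
time_s: 53.82
eef_pos: [0.7245, -0.0897, 0.2956]
ee_rot: [-3.141, -0.005, 3.137]
contact_force: [0.2, 0.4, -0.4]
width: 0.002
```

Run:
```python
from h import *
st(); S=imaging.get_image('scene'); cv2.imwrite('pics/s13.png',cv2.resize(S['image'][100:260,220:460],None,fx=3,fy=3))
```

```text
{'time_s': np.float64(53.825), 'eef_pos': array([ 0.725, -0.09 ,  0.296]), 'ee_rot': array([-3.141, -0.005,  3.137]), 'contact_force': array([ 0.238,  0.358, -0.416]), 'width': np.float64(0.002), 'joint_pos': array([-1.690e-01,  5.230e-01,  5.960e-01, -2.000e-03,  2.027e+00,
       -1.736e+00])}
```

View pics/s13.png

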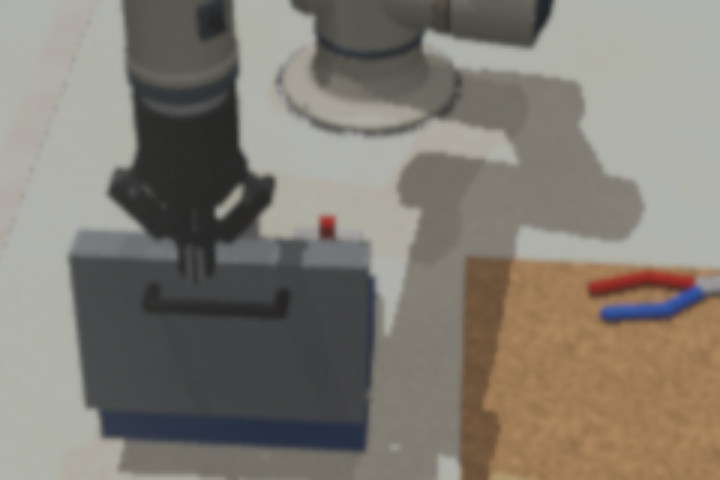

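{"fn": "move_arm", "kwargs": {"series": [{"rx": 0,"ry": 0,"rz": 0,"tx": 0,"ty": 0.1,"tz": -1,"jaw": 1},{"rx": 0,"ry": 0,"rz": 0,"tx": 0,"ty": 0,"tz": -1,"jaw": 1},{"rx": 0,"ry": 0,"rz": 0,"tx": 0,"ty": 0,"tz": -0.9,"jaw": 1},{"rx": 0,"ry": 0,"rz": 0,"tx": -0.5,"ty": 0,"tz": 0,"jaw": 1},{"rx": 0,"ry": 0,"rz": 0,"tx": -0.58,"ty": 0,"tz": 0,"jaw": 1}]}}

```text
time_s: 54.5
eef_pos: [0.6896, -0.0859, 0.2139]
ee_rot: [-3.14, 0.002, 3.138]
contact_force: [4.9, -0.2, 4.5]
width: 0.003
```

{"fn": "move_arm", "kwargs": {"series": [{"rx": 0,"ry": 0,"rz": 0,"tx": -0.34,"ty": 0,"tz": 0.09,"jaw": 1},{"rx": 0,"ry": 0,"rz": 0,"tx": -0.34,"ty": 0,"tz": 0.08,"jaw": 1},{"rx": 0,"ry": 0,"rz": 0,"tx": -0.34,"ty": 0,"tz": 0.07,"jaw": 1},{"rx": 0,"ry": 0,"rz": 0,"tx": -0.35,"ty": 0,"tz": 0.05,"jaw": 1},{"rx": 0,"ry": 0,"rz": 0,"tx": -0.36,"ty": 0,"tz": 0.01,"jaw": 1}]}}

```text
time_s: 55.12
eef_pos: [0.6385, -0.085, 0.2233]
ee_rot: [-3.14, 0.002, 3.139]
contact_force: [3.0, -0.9, 1.5]
width: -0.001
```

{"fn": "move_arm", "kwargs": {"series": [{"rx": 0,"ry": 0,"rz": 0,"tx": -0.36,"ty": 0,"tz": -0.01,"jaw": 1},{"rx": 0,"ry": 0,"rz": 0,"tx": -0.35,"ty": 0,"tz": -0.05,"jaw": 1},{"rx": 0,"ry": 0,"rz": 0,"tx": -0.34,"ty": 0,"tz": -0.07,"jaw": 1},{"rx": 0,"ry": 0,"rz": 0,"tx": -0.34,"ty": 0,"tz": -0.08,"jaw": 1},{"rx": 0,"ry": 0,"rz": 0,"tx": -0.34,"ty": 0,"tz": -0.09,"jaw": 1}]}}

```text
time_s: 55.75
eef_pos: [0.5863, -0.0851, 0.2131]
ee_rot: [-3.14, 0.0, 3.139]
contact_force: [2.9, -0.8, -0.4]
width: -0.002
```

{"fn": "move_arm", "kwargs": {"series": [{"rx": 0,"ry": 0,"rz": 0,"tx": -0.25,"ty": 0,"tz": -0.15,"jaw": 1},{"rx": 0,"ry": 0,"rz": 0,"tx": -0.24,"ty": 0,"tz": -0.15,"jaw": 1},{"rx": 0,"ry": 0,"rz": 0,"tx": -0.24,"ty": 0,"tz": -0.16,"jaw": 1},{"rx": 0,"ry": 0,"rz": 0,"tx": -0.23,"ty": 0,"tz": -0.17,"jaw": 1},{"rx": 0,"ry": 0,"rz": 0,"tx": -0.22,"ty": 0,"tz": -0.17,"jaw": 1}]}}

```text
time_s: 56.38
eef_pos: [0.5512, -0.0851, 0.1893]
ee_rot: [-3.14, 0.001, 3.139]
contact_force: [1.4, 0.1, 1.0]
width: 0.003
```

{"fn": "move_arm", "kwargs": {"series": [{"rx": 0,"ry": 0,"rz": 0,"tx": -0.22,"ty": 0,"tz": -0.17,"jaw": 1},{"rx": 0,"ry": 0,"rz": 0,"tx": -0.2,"ty": 0,"tz": -0.17,"jaw": 1},{"rx": 0,"ry": 0,"rz": 0,"tx": -0.19,"ty": 0,"tz": -0.18,"jaw": 1},{"rx": 0,"ry": 0,"rz": 0,"tx": -0.18,"ty": 0,"tz": -0.18,"jaw": 1},{"rx": 0,"ry": 0,"rz": 0,"tx": -0.18,"ty": 0,"tz": -0.18,"jaw": 1}]}}

```text
time_s: 57.0
eef_pos: [0.5225, -0.0852, 0.1628]
ee_rot: [-3.14, 0.001, 3.139]
contact_force: [4.7, -1.2, -1.1]
width: -0.004
```

{"fn": "move_arm", "kwargs": {"series": [{"rx": 0,"ry": 0,"rz": 0,"tx": -0.17,"ty": 0,"tz": -0.2,"jaw": 1},{"rx": 0,"ry": 0,"rz": 0,"tx": -0.16,"ty": 0,"tz": -0.2,"jaw": 1},{"rx": 0,"ry": 0,"rz": 0,"tx": -0.14,"ty": 0,"tz": -0.21,"jaw": 1},{"rx": 0,"ry": 0,"rz": 0,"tx": -0.13,"ty": 0,"tz": -0.21,"jaw": 1},{"rx": 0,"ry": 0,"rz": 0,"tx": -0.11,"ty": 0,"tz": -0.2,"jaw": 1}]}}

```text
time_s: 57.62
eef_pos: [0.5031, -0.0854, 0.1329]
ee_rot: [-3.139, 0.007, 3.139]
contact_force: [16.0, 0.5, 11.2]
width: 0.002
```

{"fn": "move_arm", "kwargs": {"series": [{"rx": 0,"ry": 0,"rz": 0,"tx": 0.2,"ty": 0,"tz": 0.1,"jaw": 1},{"rx": 0,"ry": 0,"rz": 0,"tx": 0,"ty": 0,"tz": 0.8,"jaw": 1},{"rx": 0,"ry": 0,"rz": 0,"tx": 0,"ty": 0,"tz": 0.5,"jaw": 1},{"rx": 0,"ry": 0,"rz": 0,"tx": -0.4,"ty": 0,"tz": 0,"jaw": 1},{"rx": 0,"ry": 0,"rz": 0,"tx": -0.35,"ty": 0,"tz": -0.2,"jaw": 1}]}}

```text
time_s: 58.25
eef_pos: [0.4838, -0.0851, 0.1682]
ee_rot: [-3.14, 0.0, 3.139]
contact_force: [-0.7, -0.2, -0.7]
width: 0.002
```

{"fn": "move_arm", "kwargs": {"series": [{"rx": 0,"ry": 0,"rz": 0,"tx": 0,"ty": 0,"tz": -0.4,"jaw": 1},{"rx": 0,"ry": 0,"rz": 0,"tx": 0,"ty": 0,"tz": -0.3,"jaw": 1},{"rx": 0,"ry": 0,"rz": 0,"tx": 0,"ty": 0,"tz": -0.15,"jaw": 1},{"rx": 0,"ry": 0,"rz": 0,"tx": 0,"ty": 0,"tz": 0,"jaw": 1},{"rx": 0,"ry": 0,"rz": 0,"tx": 0,"ty": 0,"tz": 0,"jaw": 1}]}}

```text
time_s: 58.88
eef_pos: [0.4843, -0.0851, 0.1469]
ee_rot: [-3.139, 0.002, 3.139]
contact_force: [-11.8, 2.6, 22.1]
width: -0.001
```

{"fn": "move_arm", "kwargs": {"series": [{"rx": 0,"ry": 0,"rz": 0,"tx": 0,"ty": 0,"tz": 0.8,"jaw": 1},{"rx": 0,"ry": 0,"rz": 0,"tx": -0.5,"ty": 0.8,"tz": 0.7,"jaw": 1},{"rx": 0,"ry": 0,"rz": 0,"tx": -0.5,"ty": 0.9,"tz": 0,"jaw": 1},{"rx": 0,"ry": 0,"rz": 0,"tx": -0.5,"ty": 0.9,"tz": 0,"jaw": 1},{"rx": 0,"ry": 0,"rz": 0,"tx": -0.47,"ty": 0.9,"tz": 0,"jaw": 1}]}}

```text
time_s: 59.5
eef_pos: [0.4251, 0.0207, 0.1871]
ee_rot: [-3.14, -0.0, 3.138]
contact_force: [0.8, 1.0, -0.1]
width: 0.002
```

{"fn": "move_arm", "kwargs": {"series": [{"rx": 0,"ry": 0,"rz": 0,"tx": 0,"ty": 0,"tz": -0.7,"jaw": 1},{"rx": 0,"ry": 0,"rz": 0,"tx": 0,"ty": 0,"tz": -0.9,"jaw": 1},{"rx": 0,"ry": 0,"rz": 0,"tx": 0,"ty": 0,"tz": -0.9,"jaw": 1},{"rx": 0,"ry": 0,"rz": 0,"tx": 0,"ty": 0,"tz": -0.4,"jaw": 1},{"rx": 0,"ry": 0,"rz": 0,"tx": 0,"ty": 0,"tz": 0,"jaw": 1}]}}

```text
time_s: 60.12
eef_pos: [0.4252, 0.0199, 0.1002]
ee_rot: [-3.14, -0.001, 3.138]
contact_force: [1.4, 0.7, 0.2]
width: -0.0
```

{"fn": "move_arm", "kwargs": {"series": [{"rx": 0,"ry": 0,"rz": 0,"tx": 0,"ty": -0.5,"tz": 0,"jaw": 1},{"rx": 0,"ry": 0,"rz": 0,"tx": 0,"ty": -0.5,"tz": 0,"jaw": 1},{"rx": 0,"ry": 0,"rz": 0,"tx": 0,"ty": -0.5,"tz": 0,"jaw": 1},{"rx": 0,"ry": 0,"rz": 0,"tx": 0,"ty": -0.5,"tz": 0,"jaw": 1},{"rx": 0,"ry": 0,"rz": 0,"tx": 0,"ty": -0.5,"tz": 0,"jaw": 1}]}}

```text
time_s: 60.75
eef_pos: [0.4259, -0.0563, 0.1017]
ee_rot: [-3.14, 0.002, 3.138]
contact_force: [1.5, 2.6, 1.5]
width: -0.0
```

{"fn": "move_arm", "kwargs": {"series": [{"rx": 0,"ry": 0,"rz": 0,"tx": 0,"ty": -0.15,"tz": 0,"jaw": 1},{"rx": 0,"ry": 0,"rz": 0,"tx": 0,"ty": -0.15,"tz": 0,"jaw": 1},{"rx": 0,"ry": 0,"rz": 0,"tx": 0,"ty": -0.15,"tz": 0,"jaw": 1},{"rx": 0,"ry": 0,"rz": 0,"tx": 0,"ty": -0.1,"tz": 0,"jaw": 1},{"rx": 0,"ry": 0,"rz": 0,"tx": 0,"ty": 0,"tz": 0,"jaw": 1}]}}

```text
time_s: 61.38
eef_pos: [0.4256, -0.0687, 0.1012]
ee_rot: [3.137, 0.0, 3.141]
contact_force: [0.1, 13.4, 3.6]
width: 0.002
```

{"fn": "move_arm", "kwargs": {"series": [{"rx": 0,"ry": 0,"rz": 0,"tx": 0,"ty": 0.5,"tz": 0,"jaw": 1},{"rx": 0,"ry": 0,"rz": 0,"tx": 0,"ty": 0.5,"tz": 1,"jaw": 1},{"rx": 0,"ry": 0,"rz": 0,"tx": 0,"ty": 0,"tz": 1,"jaw": 1},{"rx": 0,"ry": 0,"rz": 0,"tx": 0,"ty": 0,"tz": 1,"jaw": 1},{"rx": 0,"ry": 0,"rz": 0,"tx": 0,"ty": 0,"tz": 1,"jaw": 1}]}}

```text
time_s: 62.0
eef_pos: [0.4255, -0.0416, 0.2218]
ee_rot: [-3.139, 0.0, 3.139]
contact_force: [1.0, -0.2, 0.9]
width: -0.002
```

{"fn": "move_arm", "kwargs": {"series": [{"rx": 0,"ry": 0,"rz": 0,"tx": 0,"ty": 1,"tz": 1,"jaw": 1},{"rx": 0,"ry": 0,"rz": 0,"tx": 0,"ty": 1,"tz": 1,"jaw": 1},{"rx": 0,"ry": 0,"rz": 0,"tx": 0,"ty": 1,"tz": 0,"jaw": 1},{"rx": 0,"ry": 0,"rz": 0,"tx": 0,"ty": 0,"tz": 0,"jaw": 1},{"rx": 0,"ry": 0,"rz": 0,"tx": 0,"ty": 0,"tz": 0,"jaw": 1}]}}

```text
time_s: 62.62
eef_pos: [0.4255, 0.048, 0.2806]
ee_rot: [-3.139, -0.0, 3.139]
contact_force: [0.4, 1.0, -0.2]
width: -0.005
```

Run:
```python
from h import *
st(); p=imaging.get_image('wrist'); T=imaging.get_image('top')
cv2.imwrite('pics/w14.png',np.vstack([p['image'][:300],cv2.resize(T['image'][130:280,150:470],(640,300))]))
h=cv2.cvtColor(p['image'],cv2.COLOR_BGR2HSV); m=cv2.inRange(h,(0,150,90),(8,255,255));n,l,s,c=cv2.connectedComponentsWithStats(m)
print([(s[i].tolist(),atz(p,*c[i],.116).round(4)) for i in range(1,n) if s[i,4]>80])
```

```text
{'time_s': np.float64(62.625), 'eef_pos': array([0.426, 0.048, 0.281]), 'ee_rot': array([-3.139, -0.   ,  3.139]), 'contact_force': array([ 0.425,  0.965, -0.171]), 'width': np.float64(-0.005), 'joint_pos': array([ 0.035, -0.351,  1.547, -0.003,  1.946, -1.534])}
[([499, 93, 102, 34, 1381], array([0.3623, 0.2448, 0.116 ])), ([158, 171, 21, 17, 300], array([ 0.4253, -0.0903,  0.116 ]))]
```

View pics/w14.png

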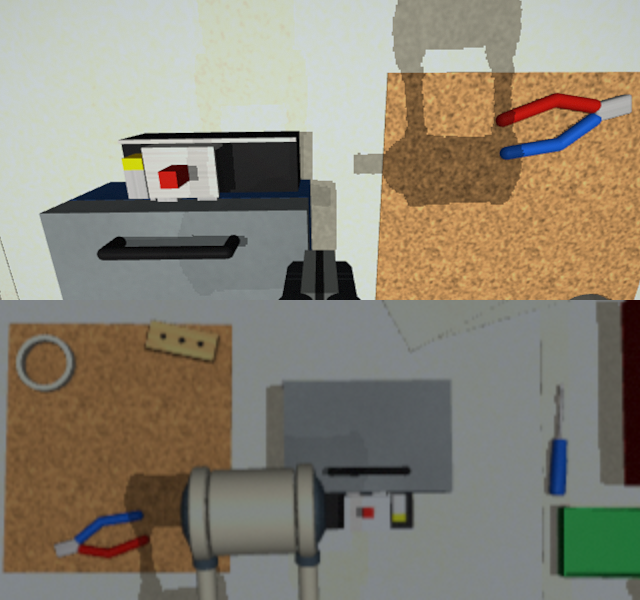

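```bash
python3 -c "
from h import *
print(bot.job_done()); st()"
```

```text
the job is handed in; nothing more can be done
None
the job is handed in; nothing more can be done
```

I handed the job in at about 62.7 s of the 210 s allowed. Both reels on the mat (silver and red) are in the store, with the lid shut and the bolt back. The hand-in gives no verdict, so this rests on my own checks.

- **Opening:** I slid the bolt to its stop, lifted the lid about 0.10 rad, pushed the yellow catch to its stop and swung the lid to about 1.45 rad. These values come from arm positions and contact forces; I had no direct reading of the joints.
- **Pockets:** I felt four of the six. Pocket 1 was taken; pockets 0, 2 and 5 were empty, and I did not need to feel 3 and 4. The silver reel went into pocket 2 and the red one into pocket 0.
- **Silver reel knocked:** it had moved about 4 cm from its first position, up against the wood block. I measured it again before gripping it.
- **Seating:** I touched both reel tops with the closed fingers at z = 0.104 m, which is exactly a reel standing on the pocket floor.
- **Closing:** the handle bar stopped the fingers at its shut height (0.147 m) under 22 N. The bolt stopped hard, and the last picture puts the knob at y = -0.090, about 74 mm back from its open position.
- **Left in place:** no reels remained on the mat. The block, cutters, tape and screwdriver, and the part of the tray in view, looked undisturbed in that picture. I did not measure how far each one might have moved.
- **Where checks disagreed:** camera and contact positions differed by 2–4 mm at times: the orange dots on the flaps sit beyond the pocket centres, and the held and placed reels showed small x offsets. Both reels still went in with little force.

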